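Next lens tray onto the inspection stage

TASK

Bring the top lens tray from the covered pile to the inspection stage: seat it down between the stage's corner guides, either way round, keeping it level and setting it down rather than dropping it. The pile's dust cover must end up back on the trays that remain, fully seated with its tongue under the wire bail of the tray it covers, and those trays must stay nested and where they are. Do not knock over or shift the mounts, bottle, tub and box that stand around.

Things in the scene. Friction and masses are not known exactly. Their poses are not given: they have to be found in the camera images.
- tray_top: the lens tray on top of the pile, under the cover: open aluminium tray, black foam bed with round lenses (none above 27 mm). Body 120 mm (its x) x 66 mm (its y), straight sides, from 5 to 37 mm above the origin (rim); origin: centre of its underside, z up. Under the body a foot 108.5 x 54.5 x 5 mm. Rear = +x, with a wire bail (see bail); front = -x, with a blank card. 0.3 kg
- tray_mid: the same kind of tray, second in the pile. Trays nest: the foot goes 5 mm into the rim of the tray below (4 mm walls) with 1.75 mm play all round, so they sit at a pitch of 32 mm with flush sides. It takes the cover at the end: the cover's origin then lies 32 mm above this tray's origin, axes parallel
- tray_low: the same kind of tray, lowest in the pile, standing loose on the table
- bail (a point): middle of the cross wire of the middle tray's bail, at (64, 0, 45.7) mm in that tray's frame; the top tray has one at the same place. 4.4 mm steel wire along y, 34 mm clear between its two legs, which stand just outside the tray's rear wall; its underside is 6.5 mm above the rim, its top 11 mm. Open below between the legs
- cover: grey plastic dust cover, on the top tray at the start. Origin: centre of the underside of its plug, z up, x to the rear like the trays. Plug 108 x 54 mm, 5 mm deep (2 mm play all round inside a rim); on it a plate 120 x 66 x 4 mm, which rests on the rim. May be laid down on its plug meanwhile: the strip between pile (and oil bottle) and stage, from x = 0.41 m to the iris mount, is free. 0.12 kg
- tab (a point): middle of the top edge of the cover's upright finger tab, at (-51, 0, 33) mm in its frame, near its front edge: 10 mm thick (along x), 36 mm wide (along y), 24 mm high above the plate
- tongue (a point): end of the cover's rear tongue, at (73, 0, 6.5) mm in its frame: 22 mm wide, 3 mm thick, reaching 13 mm past the plate, under the bail. Lifted level, it catches the wire after 3.5 mm with the plug still in the rim: tip the cover's front up about its rear edge by 0.15 to 0.3 rad, draw it out forward along its tilt by 20 mm, then lift. To put it on, do the reverse
- stage: inspection stage, fixed: two-axis translation stage with a dark carrier plate (152 x 98 mm, top 50 mm above the table) and two micrometer heads 24 mm wide (along -x at y = -20 mm, up to 35 mm past the carrier, 30 mm high; along +y at x = -30 mm, up to 35 mm past it, 18 mm high). Origin: on the table under the carrier's centre; x along the carrier's long side
- carrier (a point): centre of the carrier's top face, where the tray's origin must lie, its x along the carrier's x (either way). Eight aluminium guides 13 mm high stand in pairs at the tray's corners, leaning outward 15 degrees: 1.8 mm clear of the tray's body at its lower edge, 4 mm at their tops; the middle 70 mm of the long sides are free for fingers
- lens_mount: bystander: lens in a ring on a post and black base, 55 x 40 x 103 mm, origin at the centre of the underside; stands loose behind the pile
- iris_mount: bystander: iris on a post and black base, 55 x 38 x 109 mm, origin at the centre of the underside; stands loose between pile and stage
- wipes_tub: bystander: round tub with screw cap, 70 mm across, 120 mm high, origin at the centre of the underside; stands loose behind the stage
- mirror_mount: bystander: square black mirror mount, 38 x 48 x 48 mm, origin at the centre of the underside; stands loose near the table's front edge
- slide_box: bystander: low slide box, 31 x 83 x 31 mm, origin at the centre of the underside; lies loose behind
- oil_bottle: bystander: small round bottle with a black cap, 29 mm across, 62 mm high, origin at the centre of the underside; stands loose close beside the pile's left (+y) side

How it is judged:
By the outcome, as a careful person would: the job done as asked, in the order asked, and still so for the second after the job is handed in, with the robot touching nothing.
It also fails if it takes over 72 s, if anything falls off the work surface, if the arm or the gripper's body presses on something with over 40 N, if the wrist force passes 120 N, or if a joint passes its speed limit or range.

ROBOT

A 6-joint arm with a two-finger parallel gripper is mounted at the origin on a cart in front of the work surface, level with it; the furniture and walls round the work are solid. World frame = base frame: x ahead of the robot, y to its left, z up, the work surface at z = 0. Lengths are in mm, angles in rad, forces in N, time in s.
With the tool pointing down it reaches from about 275 to 750 mm from the base axis. Payload 10.2 kg.
Tool frame: the origin (TCP) lies on the centre line of the jaws, within the pads' length; the fingertips stand 19 mm ahead of it and the grasp point (between the pads) is the TCP; z points along the fingers, y is the line along which they close (so a half turn about z gives the same grasp; the last joint's range is limited). The gripper opens to 85 mm and grips with 20 to 120 N. Pads are 22 mm wide; open, the fingers measure 114 mm over their backs; the gripper's body (76 mm by 85 mm) begins 54 mm behind the grasp point. The pads swing forward as they close: fully open they stand 13 mm farther back than shut.
Start: joints at [1.034, 0.313, 1.498, -0, 1.331, -0.223], TCP at [162.067, 499.365, 227.394] pointing down, gripper open.
Joint ranges: [-2.94, 2.94], [-0.97, 2.17], [0.19, 2.56], [-1.23, 4.37], [0.02, 3.11], [-2.88, 2.88]. Speed limits (rad/s): [2.39, 2.39, 3.01, 3.14, 3.14, 3.14].

INTERFACE

Orientations are given as a unit quaternion [w, x, y, z].
In Python, from rig import sense, capture, finish_job, regions_of, mark_of gives the robot as it stands.
- The arm moves only by the tool jog_arm, never from a script. Its argument "series" is text: rows parted by semicolons, each of 7 numbers parted by spaces: the shift along the tool's x, y, z in units of 0.4 m (1.0 is 0.4 m), then the turn, a rotation vector about the tool's x, y, z in units of pi/2 rad (1.0 is pi/2 rad), then the opening, from -1 (shut) to 1 (fully open). A call has 1 to 20 rows; each row is the pose to reach, as a shift and turn from the pose commanded when the call began, along the tool's axes at that moment; what a row does not reach only later rows make up. A row lasts 1/8 s, in which the tool goes at most 62.5 mm and 10.7 degrees, less where a joint would pass 70% of its speed; a pose out of reach is approached as far as the arm can. A call with a number of a shift or a turn outside -1 to 1 is refused whole. A call with a gripper value outside its range is refused whole. The fingers move at their own pace and stop on an object; "grip_force" is the grip in N (left out, the last holds). Time passes only in rows, so rows that repeat a pose let the fingers close. It gives the time, the measured TCP pose, the force, the opening and the grip force at its end, in the units of the state.
- sense(): the state, without advancing time (a new reading comes with each control period).
- capture(name): name is "scene" or "side" or "wrist"; returns a dict with "img" (420x560x3 uint8, red, green, blue), "intrinsics" (3x3 intrinsics, pixels), "R" (3x3) and "t" (3): a world point X has camera coordinates R X + t. Camera axes: x right, y down, z forward; pixel columns grow to the right and rows downward; lengths in mm; the calibration is good to about 2 mm. A picture is of the moment at which its call begins. There is no depth.
- finish_job(): hands the job in; it is judged then, once.
Trained networks look in a picture, given as the dict that the camera call returned (one of the last four; its "shot" number tells which), for a name from the list of things; names that differ only in an ending like _2 or _b are one class to them, and where a whole thing is asked for, a point or a joint stands for the part that bears it (a point fixed in the world has none). Each returns a list of dicts, best first, with "confidence" (0 to 1); they miss things now and then, are a little off and sometimes report something else, mostly with a low value. They report only what shows in the picture. A call takes as long as a camera call.
- regions_of(label, picture): "region" (420x560 bool, what is visible of it) and "point" ([row, column] in pixels, amid what is visible of it).
- mark_of(label, picture): "point" ([row, column] in pixels: a listed point, or the origin of a listed thing).
The state is a dict: "time_s": time; "joints": joint angles; "dq": joint speeds; "tau": joint torques, N m; "eef_pos": TCP position; "ee_rot": TCP orientation; "force": force on the tool from outside, world axes, zero at the start; "wrist_torque": the same for the moment, N m; "grip_width": opening from 0.0 (shut) to 1.0 (fully open); "grip_force": force on a finger pad.
Only numpy, scipy, OpenCV 4.12 (cv2) and the standard library are available. Lean on these libraries where they do the work, as an engineer would, in place of code of your own. Each camera call takes 0.05 s, during which the arm holds its last target. There are 200 camera calls.

## Working session

There is one attempt and no reset: what is moved stays moved. The work goes in short steps, Python scripts to look and compute and a tool call to move; the robot and the scene stay as the last step left them, time stands still between calls to the robot, and variables do not carry over. Pictures are saved under pics/ and viewed, at most 10 in all, crops included, and the job is handed in when it is done.

Besides the shell and the picture viewer there is one more tool, called in YAML: its name, and indented under it one key for each argument. jog_arm: Moves the arm, as the interface text tells. Shifts and turns lie within -1 to 1; 1 stands for 0.4 m of shift or pi/2 rad of turn. Its arguments: {"type":"object","properties":{"series":{"type":"string"},"grip_force":{"type":"number"}},"required":["series"]}

```bash
ls; mkdir -p pics; cat > h.py <<'E'
import numpy as np, cv2
from rig import sense, capture, finish_job, regions_of, mark_of
from scipy.spatial.transform import Rotation as Ro
def save(c,n): cv2.imwrite('pics/'+n+'.png',cv2.cvtColor(c['img'],cv2.COLOR_RGB2BGR))
def proj(c,X):
    p=np.atleast_2d(X)@np.array(c['R']).T+np.array(c['t']); q=p@np.array(c['intrinsics']).T
    return q[:,:2]/q[:,2:]   # col,row
def ray(c,rc):
    R=np.array(c['R']); d=R.T@np.linalg.inv(c['intrinsics'])@np.array([rc[1],rc[0],1.]); o=-R.T@np.array(c['t'])
    return o,d/np.linalg.norm(d)
def atz(c,rc,z):
    o,d=ray(c,rc); return o+d*(z-o[2])/d[2]
def tri(l):
    A=np.zeros((3,3));b=np.zeros(3)
    for c,rc in l:
        o,d=ray(c,rc);P=np.eye(3)-np.outer(d,d);A+=P;b+=P@o
    X=np.linalg.solve(A,b)
    return X,[np.linalg.norm((np.eye(3)-np.outer(d,d))@(X-o)) for o,d in (ray(c,rc) for c,rc in l)]
E
python3 - <<'E'
from h import *
np.set_printoptions(precision=1,suppress=True)
s=sense();print(s)
C={n:capture(n) for n in('scene','side','wrist')}
for n in C:save(C[n],n+'0');print(n,-np.array(C[n]['R']).T@C[n]['t'])
im=np.hstack([cv2.imread(f'pics/{n}0.png') for n in('scene','side')]);
for l in ['tab','tongue','bail','carrier','stage','cover','tray_top','tray_mid','tray_low','lens_mount','iris_mount','wipes_tub','mirror_mount','slide_box','oil_bottle']:
    obs=[]
    for n in C:
        m=mark_of(l,C[n])
        print(l,n,[(np.round(x['point'],1).tolist(),round(x['confidence'],2)) for x in m[:2]])
        if m and m[0]['confidence']>.5: obs.append((C[n],m[0]['point']))
    if len(obs)>1:
        X,e=tri(obs);print('   ',X,np.array(e))
E
```

```text
pics
{'time_s': 0.0, 'joints': array([ 1. ,  0.3,  1.5,  0. ,  1.3, -0.2]), 'dq': array([-0.,  0., -0.,  0.,  0., -0.]), 'tau': array([  0. , -41.2, -26. ,  -0. ,   0. ,   0. ]), 'eef_pos': array([161.9, 499.1, 226.8]), 'ee_rot': array([-0. ,  0.2,  1. , -0. ]), 'force': array([0.9, 0.4, 0.6]), 'wrist_torque': array([-0. , -0.1,  0. ]), 'grip_force': 0.0, 'grip_width': 1.000590524118847}
scene [ -37.  -337.7  702.2]
side [301.1 872.2 621.3]
wrist [ 83.5 524.4 373.4]
tab scene [([187.0, 219.1], 0.78)]
tab side [([240.1, 278.3], 0.94)]
tab wrist []
    [522.3 213.4 131.6] [2.9 2.9]
tongue scene [([178.4, 266.0], 0.61)]
tongue side [([228.6, 233.8], 0.57)]
tongue wrist []
    [636.3 161.8 104. ] [0.5 0.5]
bail scene [([185.4, 261.9], 0.81), ([179.5, 265.6], 0.51)]
bail side [([300.8, 225.8], 0.46)]
bail wrist []
carrier scene [([262.3, 349.5], 0.62)]
carrier side [([192.8, 315.1], 0.65)]
carrier wrist []
    [ 537.5 -121.8   51.4] [0.6 0.6]
stage scene [([277.1, 350.6], 0.81), ([217.1, 240.5], 0.4)]
stage side [([207.3, 312.3], 0.57)]
stage wrist []
    [ 543.7 -127.1    3.1] [2.3 2.3]

[... 718 characters left out ...]
0, 239.7], 0.67), ([276.5, 348.3], 0.63)]
iris_mount side [([239.8, 249.9], 0.46)]
iris_mount wrist []
wipes_tub scene [([249.0, 389.5], 0.76)]
wipes_tub side [([193.8, 270.0], 0.95), ([275.6, 260.1], 0.63)]
wipes_tub wrist []
    [ 673.4 -166.2    1. ] [2.3 2.3]
mirror_mount scene [([317.4, 294.2], 0.94)]
mirror_mount side [([229.8, 366.4], 0.81)]
mirror_mount wrist []
    [393.4 -74.8  -4.9] [3.5 3.5]
slide_box scene [([198.6, 332.4], 0.9), ([184.8, 221.0], 0.27)]
slide_box side [([234.2, 205.4], 0.57)]
slide_box wrist []
    [773.7  42.3  -9.6] [5.3 5.3]
oil_bottle scene [([186.8, 219.8], 0.63)]
oil_bottle side [([302.1, 230.9], 0.76)]
oil_bottle wrist []
    [596.6 294.9  41.7] [8.1 8.1]
```

View pics/scene0.png

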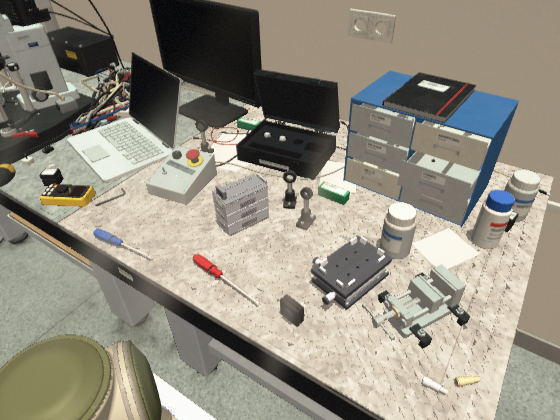

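View pics/side0.png

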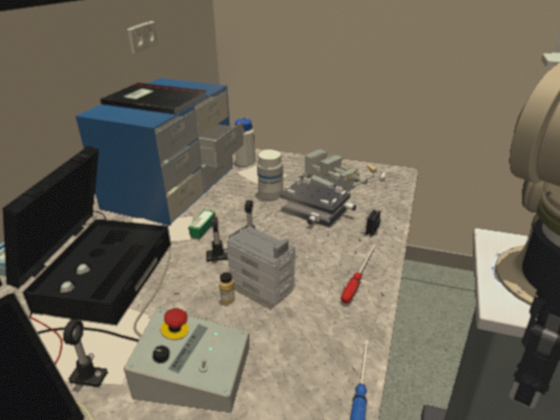

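The scene view shows the pile at about (242,205), the iris mount at (305,210), the lens mount at (290,188) and the stage at (350,270). In the side view the pile is at (262,262) and the bottle at (227,290). Next I'll bring the wrist camera over the pile.

```bash
cat >> h.py <<'E'
def Rs(s=None):
    s=s or sense(); q=s['ee_rot']; return Ro.from_quat([q[1],q[2],q[3],q[0]]),np.array(s['eef_pos'])
def down(yaw,pitch=0,axis=None):
    # tool pointing down, tool y axis at world angle yaw
    y=np.array([np.cos(yaw),np.sin(yaw),0]);z=np.array([0,0,-1.]);x=np.cross(y,z)
    return Ro.from_matrix(np.c_[x,y,z])
def rel(R,p,R0=None,p0=None):
    if R0 is None: R0,p0=Rs()
    d=R0.inv().apply(np.array(p)-p0)/400; r=(R0.inv()*R).as_rotvec()/(np.pi/2)
    return np.round(np.r_[d,r],4)
E
python3 - <<'E'
from h import *
np.set_printoptions(precision=3,suppress=True)
R,p=Rs();c=capture('wrist');Rc=np.array(c['R'])
print(R.as_matrix());o=-Rc.T@c['t'];print('cam in tool',R.inv().apply(o-p),'axes',R.inv().apply(Rc),c['intrinsics'])
S,D=capture('scene'),capture('side')
for n in ('iris_mount','oil_bottle','lens_mount'):
  for C in (S,D):
    print(n,[(np.round(x['point']),round(x['confidence'],2)) for x in regions_of(n,C)[:3]])
# yaw from tab->tongue
a=np.arctan2(-52,124);print(a)
for yw in (a,a+np.pi,a+np.pi/2,a-np.pi/2):
  Rt=down(yw); print(yw,rel(Rt,[500,220,330]))
E
```

```text
[[-0.951  0.309 -0.   ]
 [ 0.309  0.951  0.   ]
 [ 0.    -0.    -1.   ]]
cam in tool [  82.479   -0.37  -146.506] axes [[-0.001  1.     0.   ]
 [-0.949 -0.001 -0.316]
 [-0.316 -0.001  0.949]] [[322.845   0.    277.646]
 [  0.    322.845 210.375]
 [  0.      0.      1.   ]]
iris_mount [(array([212., 305.]), 0.96)]
iris_mount [(array([208., 248.]), 0.69)]
oil_bottle []
oil_bottle [(array([244., 257.]), 0.51)]
lens_mount [(array([195., 289.]), 0.76), (array([218., 242.]), 0.69)]
lens_mount [(array([249., 216.]), 0.69), (array([202., 314.]), 0.49)]
-0.3970794452249823
-0.3970794452249823 [-1.019 -0.404 -0.257 -0.     0.     1.053]
2.7445132083648107 [-1.019 -0.404 -0.257 -0.    -0.    -0.947]
1.1737168815699142 [-1.019 -0.404 -0.257 -0.    -0.     0.053]
-1.967875772019879 [-1.019 -0.404 -0.257  0.    -0.    -1.947]
```

jog_arm:
  series: "-0.9 -0.33 -0.13 0 0 0.05 1;-0.9 -0.33 -0.13 0 0 0.05 1;-0.9 -0.33 -0.13 0 0 0.05 1;-0.9 -0.33 -0.13 0 0 0.05 1;-0.9 -0.33 -0.13 0 0 0.05 1;-0.9 -0.33 -0.13 0 0 0.05 1;-0.9 -0.33 -0.13 0 0 0.05 1;-0.9 -0.33 -0.13 0 0 0.05 1"

```text
time_s: 3.85
eef_pos: [463.8, 262.5, 279.2]
ee_rot: [-0.0, 0.195, 0.981, -0.0]
force: [0.2, 0.5, -0.4]
grip_width: 0.998
grip_force: 0.0
```

jog_arm:
  series: "-0.2 -0.06 0 0 0 0 1;-0.2 -0.06 0 0 0 0 1;-0.2 -0.06 0 0 0 0 1;-0.2 -0.06 0 0 0 0 1"

```text
time_s: 4.35
eef_pos: [527.4, 211.2, 279.5]
ee_rot: [-0.0, 0.194, 0.981, 0.0]
force: [-0.0, -0.1, 1.1]
grip_width: 0.998
grip_force: 0.0
```

```bash
python3 - <<'E'
from h import *
np.set_printoptions(precision=1,suppress=True)
s=sense();print(s['time_s'],s['eef_pos'],s['joints'],s['ee_rot'])
W=capture('wrist');save(W,'w1')
S,D=capture('scene'),capture('side')
for l in ['tab','tongue','bail','cover','oil_bottle','iris_mount','lens_mount','tray_top','tray_mid','tray_low']:
    obs=[]
    for C in (W,S,D):
        m=mark_of(l,C)
        print(l,[(np.round(x['point'],1).tolist(),round(x['confidence'],2)) for x in m[:2]])
        if m and m[0]['confidence']>.4: obs.append((C,m[0]['point']))
    if len(obs)>1:
        X,e=tri(obs);print('   ',X,np.array(e))
E
```

```text
4.35 [527.4 211.2 279.5] [ 0.2  0.4  1.3  0.   1.5 -1. ] [-0.   0.2  1.   0. ]
tab [([187.8, 276.2], 0.95)]
tab [([187.8, 219.4], 0.73), ([249.7, 394.5], 0.25)]
tab [([241.4, 276.1], 0.56)]
    [523.7 213.2 128.1] [2.9 3.2 5.4]
tongue [([286.7, 280.9], 0.94)]
tongue [([181.1, 266.0], 0.59)]
tongue [([228.7, 231.5], 0.6)]
    [639.4 164.4  98.5] [3.9 5.1 5.8]
bail []
bail [([186.3, 259.8], 0.6)]
bail [([248.1, 259.3], 0.39)]
cover [([223.7, 278.0], 0.7)]
cover [([188.1, 241.9], 0.71)]
cover [([246.0, 261.2], 0.88), ([240.9, 281.0], 0.62)]
    [568.7 192.9  99. ] [3.5 6.1 2.7]
oil_bottle [([214.5, 332.3], 0.87)]
oil_bottle [([188.2, 218.7], 0.18)]
oil_bottle [([300.3, 227.9], 0.65)]
    [616.8 256.3  -0.7] [0.2 0.2]
iris_mount [([342.1, 92.5], 0.66), ([283.3, 209.9], 0.6)]
iris_mount [([219.5, 306.9], 0.97)]
iris_mount [([241.8, 247.8], 0.7)]
    [624.1  10.2  56.6] [92.2 22.7 80.3]
lens_mount []
lens_mount [([203.4, 292.0], 0.59)]
lens_mount [([254.5, 219.1], 0.87), ([247.1, 261.5], 0.23)]
    [696.2 122.8  -1.9] [0.1 0.1]
tray_top [([218.3, 331.4], 0.65), ([278.3, 46.5], 0.16)]
tray_top [([199.8, 240.6], 0.82)]
tray_top [([259.0, 259.8], 0.82)]
    [578.2 221.2  70. ] [33.3 22.8 20.2]
tray_mid []
tray_mid [([212.2, 242.0], 0.95), ([202.7, 292.4], 0.16)]
tray_mid [([274.3, 262.2], 0.66), ([283.9, 262.8], 0.24)]
    [567.2 192.9  27.4] [0.4 0.4]
tray_low [([263.1, 70.4], 0.18)]
tray_low [([218.8, 241.5], 0.59), ([181.1, 262.9], 0.46)]
tray_low [([281.9, 262.9], 0.67)]
    [565.  193.8   7.6] [0.9 0.9]
```

View pics/w1.png

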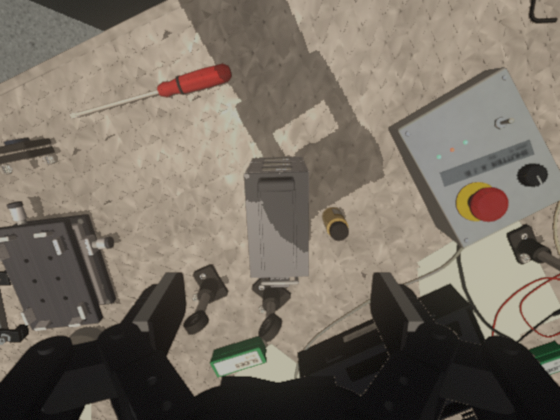

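The wrist view shows the cover spanning columns 247–309 and rows 158–277. The tab is at (277,188), the tongue at (280,285), the bottle at (335,222), the iris mount at (207,295), and the stage is at the left edge. I'll fit the poses by matching projected models to the network regions.

```bash
cat >> h.py <<'E'
from scipy.optimize import minimize
def box(x0,x1,y0,y1,z0,z1): return np.array([[x,y,z] for x in(x0,x1) for y in(y0,y1) for z in(z0,z1)],float)
def cyl(r,z0,z1): 
    a=np.linspace(0,2*np.pi,24); return np.array([[r*np.cos(t),r*np.sin(t),z] for t in a for z in(z0,z1)])
COVER=[box(-60,60,-33,33,5,9),box(-56,-46,-18,18,9,33),box(60,73,-11,11,5,8)]
def render(c,parts,x,y,yaw,z):
    m=np.zeros((420*4,560*4),np.uint8);R=Ro.from_euler('z',yaw)
    for P in parts:
        q=proj(c,R.apply(P)+[x,y,z]); h=cv2.convexHull(((q+.5)*4).astype(np.int32)); cv2.fillConvexPoly(m,h,1)
    return cv2.resize(m.astype(np.float32),(560,420),interpolation=cv2.INTER_AREA)
def fit(obs,parts,x,y,yaw,z,rot=True):
    def cost(v):
        e=0
        for c,g in obs:
            m=render(c,parts,v[0],v[1],v[2]/100 if rot else yaw,z); g=g.astype(np.float32)
            e+=1-np.minimum(m,g).sum()/np.maximum(m,g).sum()
        return e/len(obs)
    s=np.array([[x,y,yaw*100]]*4,float);s[1,0]+=6;s[2,1]+=6;s[3,2]+=8
    r=minimize(cost,s[0],method='Nelder-Mead',options=dict(initial_simplex=s,xatol=.05,fatol=1e-4,maxiter=150))
    return r.x[0],r.x[1],r.x[2]/100,r.fun
def best(l,c,near=None):
    g=regions_of(l,c)
    return g[0]['region'] if g else None
E
python3 - <<'E'
from h import *
np.set_printoptions(precision=2,suppress=True)
W=capture('wrist');S=capture('scene');D=capture('side')
g=[(c,best('cover',c)) for c in(W,S,D)]
t=atz(W,mark_of('tab',W)[0]['point'],129);u=atz(W,mark_of('tongue',W)[0]['point'],102.5)
print('tab',t,'tongue',u,np.arctan2(*(u-t)[1::-1]),np.linalg.norm((u-t)[:2]))
for o in ([g[0]],g[1:],g): print('cover',np.array(fit(o,COVER,570,194,-.4,96)))
bt=[(c,best('oil_bottle',c)) for c in(W,D)]
for o in bt: print('bottle',o[1].sum(),np.array(fit([o],[cyl(14.5,0,40),cyl(10,40,62)],616,256,0,0,False)))
im=[(c,best('iris_mount',c)) for c in(W,S)]
for c,m in im: 
  p=np.argwhere(m);print('iris',p.min(0),p.max(0))
for n in('stage',):
  r=regions_of(n,W)
  for q in r[:1]: p=np.argwhere(q['region']);print(n,q['confidence'],p.min(0),p.max(0))
print('carrier',[atz(W,x['point'],50) for x in mark_of('carrier',W)])
print('iris base pt', [atz(W,x['point'],0) for x in mark_of('iris_mount',W)])
E
```

```text
tab [520.85 214.83 129.  ] tongue [635.32 168.11 102.5 ] -0.3874599503058318 123.63398954355148
cover [567.57 193.86  -0.36   0.04]
cover [566.35 195.42  -0.36   0.53]
cover [567.3  194.15  -0.36   0.37]
bottle 585 [619.27 254.19   0.03   0.13]
bottle 441 [617.6  252.93   0.02   0.08]
iris [264 184] [333 228]
iris [187 296] [228 315]
stage 0.85 [201   0] [329 115]
carrier [array([ 539.08, -118.64,   50.  ])]
iris base pt [array([647.26,  51.15,   0.  ])]
```

```bash
python3 - <<'E'
from h import *
print(rel(down(-.37),[520.5,214,185]))
E
```

```text
[0.0223 0.0017 0.236  0.     0.     0.9858]
```

jog_arm:
  series: "0.022 0.002 0.1 0 0 0.98 0;0.022 0.002 0.2 0 0 0.98 -0.2;0.022 0.002 0.2 0 0 0.98 -0.2;0.022 0.002 0.2 0 0 0.98 -0.2;0.022 0.002 0.2 0 0 0.98 -0.2;0.022 0.002 0.2 0 0 0.98 -0.2;0.022 0.002 0.2 0 0 0.98 -0.2;0.022 0.002 0.2 0 0 0.98 -0.2;0.022 0.002 0.2 0 0 0.98 -0.2;0.022 0.002 0.2 0 0 0.98 -0.2;0.022 0.002 0.2 0 0 0.98 -0.2"

```text
time_s: 8.12
eef_pos: [520.7, 214.0, 199.4]
ee_rot: [0.0, 0.822, 0.569, 0.0]
force: [-0.7, 0.1, -0.5]
grip_width: 0.403
grip_force: 0.0
```

```bash
python3 - <<'E'
from h import *
np.set_printoptions(precision=3,suppress=True)
W=capture('wrist');save(W,'w2')
R,p=Rs();s=sense();print(s['time_s'],p,R.as_matrix()[:,1],s['grip_width'])
for l,z in(('tab',129),('tongue',102.5),('cover',96)):
  print(l,[(x['point'],atz(W,x['point'],z),round(x['confidence'],2)) for x in mark_of(l,W)[:2]])
g=best('cover',W);f=fit([(W,g)],COVER,568,194,-.37,96);print(np.array(f))
for yw in(-.34,-.37,-.4):
  print(yw,np.array(fit([(W,g)],COVER,568,194,yw,96,False)))
m=render(W,COVER,f[0],f[1],f[2],96)
im=cv2.cvtColor(W['img'],cv2.COLOR_RGB2BGR);cs,_=cv2.findContours((m>.5).astype(np.uint8),0,1);cv2.drawContours(im,cs,-1,(0,255,0),1);cv2.imwrite('pics/w2o.png',im)
E
```

```text
8.175 [520.668 214.039 199.403] [ 0.936 -0.352  0.   ] 0.4004650130233181
tab [([225.7, 281.5], array([520.909, 210.568, 129.   ]), 0.56)]
tongue [([214.6, 438.2], array([637.974, 165.58 , 102.5  ]), 0.69)]
cover [([207.7, 342.2], array([568.507, 195.737,  96.   ]), 0.75)]
[567.313 194.088  -0.362   0.033]
-0.34 [567.068 194.322  -0.298   0.045]
-0.37 [567.358 194.059  -0.322   0.033]
-0.4 [567.228 194.057  -0.383   0.058]
```

View pics/w2o.png

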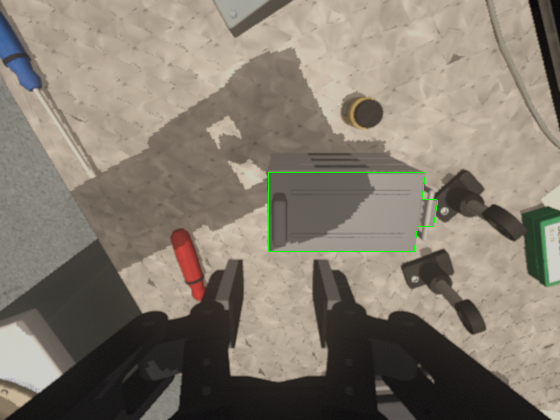

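The overlay matches the cover at (567.3, 194.1), yaw -0.362. The tab is centred between the fingers, so I'll descend and grip it.

jog_arm:
  series: "-0.005 -0.001 0.1 0 0 0 -0.2;-0.005 -0.001 0.15 0 0 0 -0.2;-0.005 -0.001 0.181 0 0 0 -0.2;-0.005 -0.001 0.181 0 0 0 -0.2;-0.005 -0.001 0.181 0 0 0 -1;-0.005 -0.001 0.181 0 0 0 -1;-0.005 -0.001 0.181 0 0 0 -1;-0.005 -0.001 0.181 0 0 0 -1;-0.005 -0.001 0.181 0 0 0 -1"
  grip_force: 45

```text
time_s: 9.5
eef_pos: [519.6, 212.3, 127.0]
ee_rot: [0.0, 0.823, 0.569, 0.0]
force: [-0.2, 0.5, -0.4]
grip_width: 0.002
grip_force: 0.0
```

```bash
cat >> h.py <<'E'
def movecover(x,y,yaw,tilts):
    # tool poses while cover pivots about rear-bottom plate edge / slides; returns rel rows from current pose
    R0,p0=Rs(); C=Ro.from_euler('z',yaw); o=np.array([x,y,96.])
    rows=[]
    for th,slide,lift in tilts:
        piv=o+C.apply([60,0,5]); T=C*Ro.from_euler('y',th)*C.inv()
        p=piv+T.apply(p0-piv)+ (C*Ro.from_euler('y',th)).apply([-slide,0,0])+[0,0,lift]
        rows.append(rel(T*R0,p,R0,p0))
    return rows
E
python3 - <<'E'
from h import *
s=sense();print(s['force'],s['grip_width'],s['grip_force'],s['eef_pos'],s['ee_rot'])
for r in movecover(567.3,194.1,-.362,[(.07,0,0),(.14,0,0),(.21,0,0),(.21,10,0),(.21,20,0),(.21,26,0),(.21,26,60),(0,26,90)]): print(r.tolist())
E
```

```text
[-0.15294374  0.51722489 -0.43319099] 0.0021633641674865868 0.0 [519.58021489 212.30123768 127.0395476 ] [4.59027767e-06 8.22532719e-01 5.68717791e-01 1.66407502e-05]
[-0.0, 0.0052, -0.0193, 0.0446, 0.0, 0.0]
[-0.0, 0.0118, -0.0381, 0.0891, 0.0001, 0.0]
[-0.0, 0.0197, -0.0565, 0.1337, 0.0001, 0.0]
[0.0, -0.0048, -0.0617, 0.1337, 0.0001, 0.0]
[0.0, -0.0292, -0.0669, 0.1337, 0.0001, 0.0]
[0.0, -0.0439, -0.07, 0.1337, 0.0001, 0.0]
[0.0001, -0.0439, -0.22, 0.1337, 0.0001, 0.0]
[0.0001, -0.065, -0.225, 0.0, 0.0, 0.0]
```

The gripper shut fully with no force, so it missed the tab. I'll look.

```bash
python3 - <<'E'
from h import *
np.set_printoptions(precision=2,suppress=True)
W=capture('wrist');S=capture('scene');D=capture('side')
m=[mark_of('tab',c) for c in (W,S,D)]
for k in m: print([(x['point'],x['confidence']) for x in k[:2]])
R,p=Rs()
for c in(W,S,D): print('tcp proj',proj(c,[p,p+R.apply([0,0,19])]))
f=lambda c:cv2.cvtColor(c['img'],cv2.COLOR_RGB2BGR)
a=cv2.resize(f(W)[150:350,180:440],(520,400))
b=cv2.resize(f(S)[150:250,180:310],(390,300),interpolation=2);d=cv2.resize(f(D)[190:310,190:320],(390,300),interpolation=2)
cv2.imwrite('pics/m1.png',np.vstack([np.hstack([b,d]),cv2.resize(a[:,:],(780,290))]))
E
```

```text
[([272.8, 281.1], 0.65), ([303.3, 458.6], 0.3)]
[([187.7, 220.9], 0.8), ([278.9, 350.0], 0.71)]
[([238.8, 278.3], 0.76)]
tcp proj [[280.3  269.72]
 [280.02 253.25]]
tcp proj [[219.65 188.31]
 [220.55 194.7 ]]
tcp proj [[281.04 243.18]
 [281.15 251.51]]
```

View pics/m1.png

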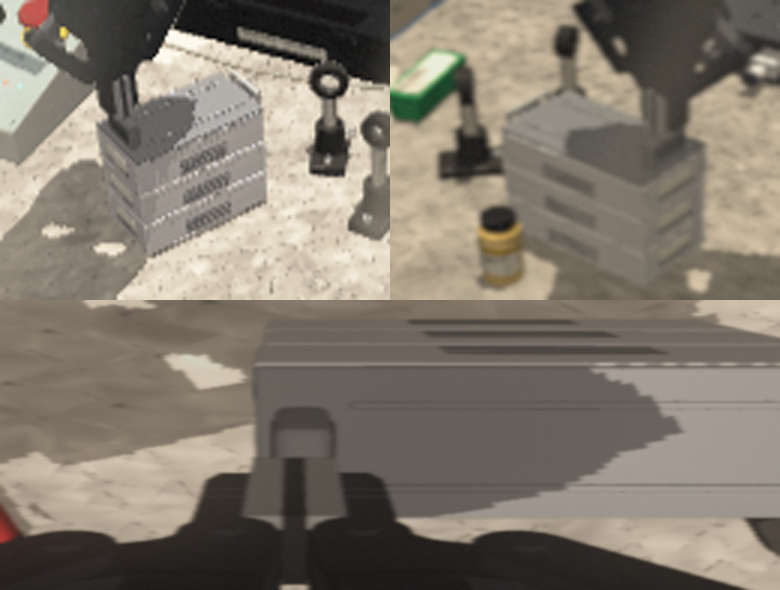

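```bash
python3 - <<'E'
from h import *
np.set_printoptions(precision=1,suppress=True)
c=capture('wrist');im=cv2.cvtColor(c['img'],cv2.COLOR_RGB2BGR)
x0,y0,s=215,175,5
z=cv2.resize(im[y0:y0+115,x0:x0+150],None,fx=s,fy=s,interpolation=2)
def line(P,Q,col):
    a,b=proj(c,[P,Q]);cv2.line(z,*[tuple(int(v) for v in ((q+.5)-[x0,y0])*s) for q in(a,b)],col,1)
def bx(B,f,col):
    P=f(B)
    for i in range(8):
        for k in(1,2,4):
            if not i&k: line(P[i],P[i|k],col)
C=Ro.from_euler('z',-.362);f=lambda B:C.apply(B)+[567.3,194.1,96]
bx(COVER[0],f,(0,255,0));bx(COVER[1],f,(0,255,255))
R,p=Rs();bx(box(-11,11,-8,8,0,19),lambda B:R.apply(B)+p,(0,0,255))
cv2.imwrite('pics/m2.png',z)
print(sense()['force'],p)
E
```

```text
[-0.4 -0.8  0.6] [519.6 212.3 127. ]
```

View pics/m2.png

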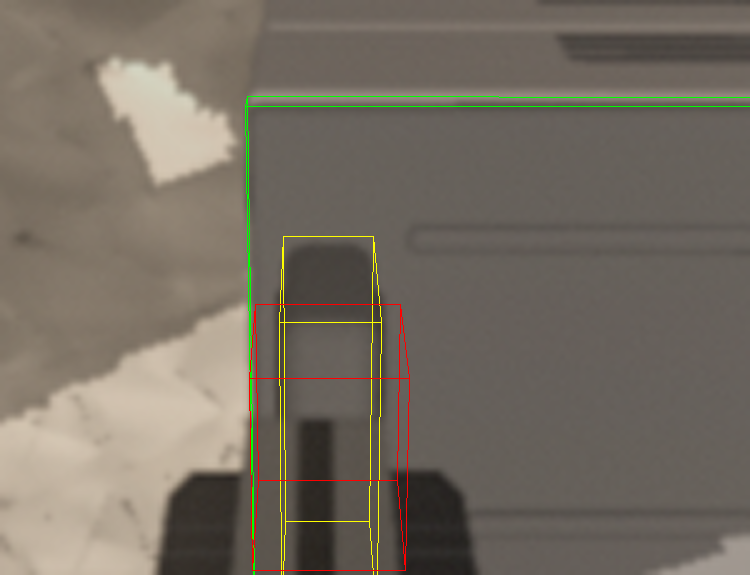

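The overlay shows the shut pads (image row ~418 in the crop) lying in front of the tab's top face, so the tips are above the tab. I'll open, go 18 mm lower and close again.

jog_arm:
  series: "0 0 -0.01 0 0 0 -0.2;0 0 -0.01 0 0 0 -0.2;0 0 -0.01 0 0 0 -0.2;0 0 0.025 0 0 0 -0.2;0 0 0.045 0 0 0 -0.2;0 0 0.045 0 0 0 -0.2;0 0 0.045 0 0 0 -1;0 0 0.045 0 0 0 -1;0 0 0.045 0 0 0 -1;0 0 0.045 0 0 0 -1"
  grip_force: 45

```text
time_s: 11.1
eef_pos: [519.8, 212.4, 109.4]
ee_rot: [0.0, 0.823, 0.569, 0.0]
force: [-0.5, 0.5, 3.1]
grip_width: 0.104
grip_force: 45.9
```

```bash
python3 - <<'E'
from h import *
s=sense();print(s['eef_pos'],s['ee_rot'])
for r in movecover(567.3,194.1,-.362,[(.05,0,0),(.1,0,0),(.15,0,0),(.2,0,0),(.2,10,0),(.2,20,0),(.2,28,0),(.2,28,50),(0,28,60)]): print(r.tolist())
E
```

```text
[519.77260591 212.36585792 109.37407579] [1.38873893e-04 8.22538335e-01 5.68709544e-01 3.51853094e-04]
[0.0, 0.0014, -0.0138, 0.0318, 0.0, 0.0]
[0.0, 0.0035, -0.0276, 0.0637, 0.0001, 0.0]
[0.0, 0.0063, -0.0412, 0.0955, 0.0001, 0.0]
[0.0, 0.0097, -0.0547, 0.1273, 0.0001, 0.0001]
[0.0, -0.0148, -0.0596, 0.1273, 0.0001, 0.0001]
[0.0001, -0.0393, -0.0646, 0.1273, 0.0001, 0.0001]
[0.0001, -0.0589, -0.0686, 0.1273, 0.0001, 0.0001]
[0.0001, -0.0588, -0.1936, 0.1273, 0.0001, 0.0001]
[0.0001, -0.0699, -0.15, 0.0, 0.0, 0.0]
```

jog_arm:
  series: "0 0.0014 -0.014 0.032 0 0 -1;0 0.0035 -0.0275 0.064 0 0 -1;0 0.0065 -0.041 0.0955 0 0 -1;0 0.0095 -0.0545 0.127 0 0 -1;0 0.0095 -0.0545 0.127 0 0 -1;0 -0.0025 -0.057 0.127 0 0 -1;0 -0.015 -0.0595 0.127 0 0 -1;0 -0.027 -0.062 0.127 0 0 -1;0 -0.039 -0.0645 0.127 0 0 -1;0 -0.059 -0.0685 0.127 0 0 -1;0 -0.059 -0.0685 0.127 0 0 -1"

```text
time_s: 12.48
eef_pos: [497.0, 220.9, 136.5]
ee_rot: [-0.082, 0.818, 0.566, -0.057]
force: [0.5, -0.5, -1.3]
grip_width: 0.106
grip_force: 45.3
```

```bash
python3 - <<'E'
from h import *
s=sense();print(s['eef_pos'],s['force'],s['grip_width'],s['grip_force'])
C=[capture(n) for n in('scene','side','wrist')]
f=lambda c:cv2.cvtColor(c['img'],cv2.COLOR_RGB2BGR)
S,D,W=C
a=cv2.resize(f(S)[160:240,190:310],(400,267),interpolation=2);b=cv2.resize(f(D)[190:310,190:330],(400,267),interpolation=2)
cv2.imwrite('pics/m3.png',np.vstack([np.hstack([a,b]),cv2.resize(f(W)[150:310,200:500],(800,333))[:333]]))
E
```

```text
[496.97022416 220.91689067 136.54349238] [ 0.46509312 -0.46886198 -1.32276228] 0.10581715190089416 45.295509696006775
```

View pics/m3.png

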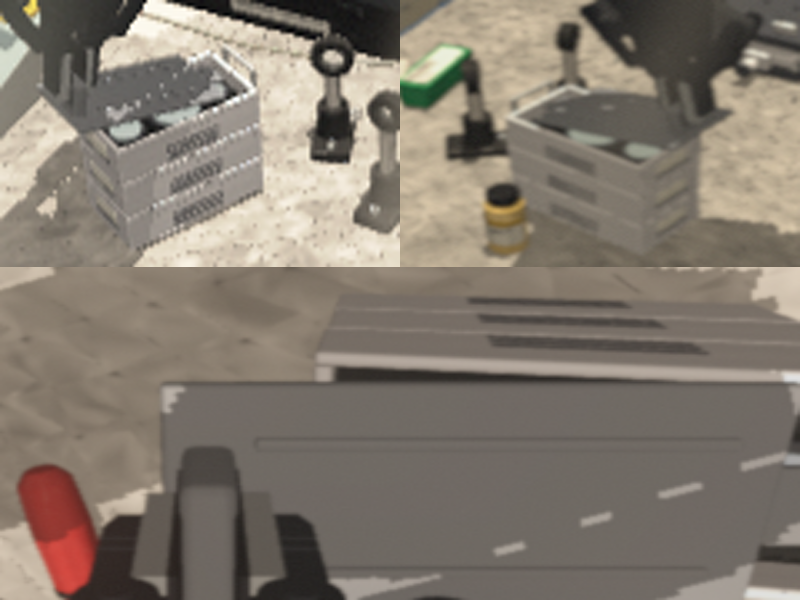

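The crops show the cover tilted and drawn forward, clear of the bail, with the lenses visible and the tray walls undisturbed. Next I'll lift it and carry it to the free strip.

```bash
python3 - <<'E'
from h import *
R0,p0=Rs(); Rg=Ro.from_quat([.8225,.5687,0,0]); 
print(rel(R0,p0+[0,0,50]))
for z in (150,60,20,14): print(z,rel(Rg,[458.4,78.4,z]))
E
```

```text
[-0.     -0.0248 -0.1225  0.      0.      0.    ]
150 [-0.3672  0.0265 -0.0402 -0.127   0.     -0.    ]
60 [-0.3672  0.0711  0.1804 -0.127   0.     -0.    ]
20 [-0.3672  0.0909  0.2784 -0.127   0.     -0.    ]
14 [-0.3672  0.0939  0.2931 -0.127   0.     -0.    ]
```

jog_arm:
  series: "0 -0.012 -0.06 0 0 0 -1;0 -0.025 -0.1225 0 0 0 -1;-0.1 -0.025 -0.12 0 0 0 -1;-0.22 0.0265 -0.04 -0.127 0 0 -1;-0.367 0.0265 -0.04 -0.127 0 0 -1;-0.367 0.0265 -0.04 -0.127 0 0 -1;-0.367 0.07 0.18 -0.127 0 0 -1;-0.367 0.07 0.18 -0.127 0 0 -1;-0.367 0.0885 0.265 -0.127 0 0 -1;-0.367 0.091 0.28 -0.127 0 0 -1;-0.367 0.091 0.28 -0.127 0 0 -1"

```text
time_s: 14.0
eef_pos: [458.9, 78.8, 20.0]
ee_rot: [0.0, 0.822, 0.569, 0.0]
force: [-0.3, -0.4, -1.8]
grip_width: 0.096
grip_force: 45.3
```

```bash
python3 - <<'E'
from h import *
s=sense();print(s['eef_pos'],s['ee_rot'],s['force'],s['wrist_torque'],s['grip_width'])
E
```

```text
[458.87624885  78.79198066  19.97081076] [1.46663009e-04 8.22455722e-01 5.68829069e-01 2.30486468e-04] [-0.30083458 -0.36157037 -1.84670933] [0.04162141 0.02896166 0.0107878 ] 0.09645902774790348
```

Down to contact.

jog_arm:
  series: "0 0 0.006 0 0 0 -1;0 0 0.011 0 0 0 -1;0 0 0.014 0 0 0 -1;0 0 0.016 0 0 0 -1;0 0 0.016 0 0 0 -1"

```text
time_s: 14.62
eef_pos: [458.4, 78.5, 13.4]
ee_rot: [0.0, 0.823, 0.569, 0.0]
force: [-1.6, -0.1, 4.4]
grip_width: 0.1
grip_force: 46.0
```

jog_arm:
  series: "0 0 0 0 0 0 0;0 0 0 0 0 0 0;0 0 0 0 0 0 0;0 0 -0.06 0 0 0 0;0 0 -0.2 0 0 0 0;0.1 0.04 -0.33 0 0 -0.12 0.5;0.22 0.08 -0.39 0 0 -0.24 1;0.3665 0.132 -0.39 0 0 -0.48 1;0.3665 0.132 -0.39 0 0 -1 1;0.3665 0.132 -0.39 0 0 -1 1;0.3665 0.132 -0.39 0 0 -1 1;0.3665 0.132 -0.39 0 0 -1 1;0.3665 0.132 -0.39 0 0 -1 1;0.3665 0.132 -0.39 0 0 -1 1;0.3665 0.132 -0.39 0 0 -1 1;0.3665 0.132 -0.39 0 0 -1 1;0.3665 0.132 -0.39 0 0 -1 1"

```text
time_s: 16.75
eef_pos: [559.4, 197.0, 169.0]
ee_rot: [-0.0, 0.18, 0.984, -0.0]
force: [-1.1, -0.4, -0.1]
grip_width: 1.002
grip_force: 0.0
```

```bash
python3 - <<'E'
from h import *
np.set_printoptions(precision=3,suppress=True)
s=sense();print(s['time_s'],s['eef_pos'],s['ee_rot'],s['force'],s['grip_width'],s['joints'])
W=capture('wrist');R,p=Rs();print(R.as_matrix()[:,1])
for l in('tray_top','cover','bail','stage','carrier','iris_mount','oil_bottle'):
  r=regions_of(l,W)
  for q in r[:2]: a=np.argwhere(q['region']);print(l,round(q['confidence'],2),len(a),a.min(0),a.max(0))
g=best('tray_top',W)
for yw in(-.34,-.362,-.385):
  print(np.array(fit([(W,g)],[box(-60,60,-33,33,5,37)],567.3,194.1,yw,64,False)))
  print(' stack',np.array(fit([(W,g)],[box(-60,60,-33,33,-59,37)],567.3,194.1,yw,64,False)))
save(W,'w3')
E
```

```text
16.75 [559.439 197.024 168.975] [-0.     0.18   0.984 -0.   ] [-1.09  -0.416 -0.055] 1.0019055401429193 [ 0.141  0.509  1.366  0.     1.267 -1.068]
[0.354 0.935 0.   ]
tray_top 0.88 15102 [147 230] [321 328]
cover 0.61 8344 [126  84] [255 168]
bail 0.74 255 [143 239] [146 317]
bail 0.48 15258 [146 230] [322 328]
stage 0.8 6436 [210   0] [363  61]
carrier 0.75 6321 [210   0] [363  61]
iris_mount 0.76 1008 [281 167] [366 209]
iris_mount 0.72 1357 [209 337] [257 378]
[567.5   194.505  -0.288   0.058]
 stack [570.246 193.645  -0.344   0.092]
[567.801 194.23   -0.351   0.043]
 stack [569.74  193.572  -0.371   0.082]
[567.71  194.135  -0.351   0.057]
 stack [570.095 193.146  -0.366   0.092]
```

View pics/w3.png

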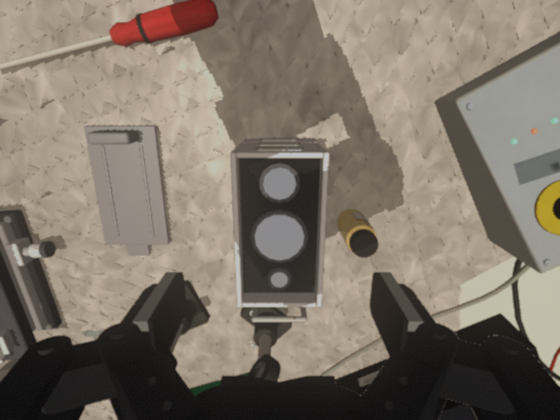

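The tray lies between the jaws: rim at columns 232–328 and rows 147–305, bail at (278,316), bottle at (358,232), cover resting at (127,190). Now I'll descend to grasp the tray.

jog_arm:
  series: "0 0 0.08 0 0 0 0.8;0 0 0.16 0 0 0 0.8;0 0 0.22 0 0 0 0.8;0 0 0.2575 0 0 0 0.8;0 0 0.2575 0 0 0 0.8;0 0 0.2575 0 0 0 -0.2;0 0 0.2575 0 0 0 -1;0 0 0.2575 0 0 0 -1;0 0 0.2575 0 0 0 -1"
  grip_force: 50

```text
time_s: 18.32
eef_pos: [560.1, 197.2, 67.2]
ee_rot: [0.001, 0.179, 0.984, 0.0]
force: [-0.1, 0.4, 6.2]
grip_width: 0.766
grip_force: 57.8
```

```bash
python3 - <<'E'
from h import *
np.set_printoptions(precision=3,suppress=True)
s=sense();print(s['time_s'],s['eef_pos'],s['force'],s['wrist_torque'],s['grip_width'],s['grip_force'])
W=capture('wrist')
f=cv2.cvtColor(W['img'],cv2.COLOR_RGB2BGR)
cv2.imwrite('pics/m4.png',cv2.resize(f[130:410,140:440],(750,590)))
E
```

```text
18.325 [560.068 197.151  67.199] [-0.102  0.44   6.167] [-0.024  0.185  0.018] 0.76553358160283 57.80855119228363
```

View pics/m4.png

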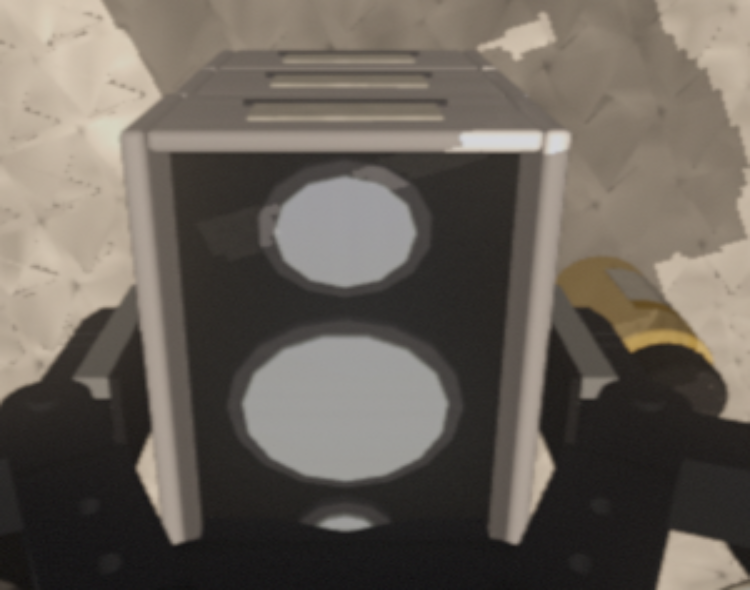

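jog_arm:
  series: "0 0 -0.006 0 0 0 -1;0 0 -0.014 0 0 0 -1;0 0 -0.025 0 0 0 -1;0 0 -0.04 0 0 0 -1;0 0 -0.06 0 0 0 -1;0 0 -0.06 0 0 0 -1;0 0 -0.06 0 0 0 -1"

```text
time_s: 19.25
eef_pos: [559.4, 197.0, 89.9]
ee_rot: [-0.0, 0.18, 0.984, -0.0]
force: [0.2, -0.2, -3.7]
grip_width: 0.763
grip_force: 57.0
```

```bash
python3 - <<'E'
from h import *
np.set_printoptions(precision=3,suppress=True)
s=sense();print(s['time_s'],s['eef_pos'],s['ee_rot'],s['force'],s['wrist_torque'],s['grip_width'],s['grip_force'])
W=capture('wrist');S=capture('scene');D=capture('side')
f=lambda c:cv2.cvtColor(c['img'],cv2.COLOR_RGB2BGR)
cv2.imwrite('pics/m5.png',np.hstack([cv2.resize(f(S)[150:250,180:310],(390,300),interpolation=2),cv2.resize(f(D)[180:310,190:330],(390,300),interpolation=2)]))
for c in(W,S,D):
  print([(x['point'],round(x['confidence'],2),'') for x in mark_of('carrier',c)[:1]])
g=[(c,best('stage',c)) for c in(S,D)]
for c,m in g: cv2.imwrite(f'/tmp/st{id(c)}.png',m*255); print(m.sum(),np.argwhere(m).min(0),np.argwhere(m).max(0))
E
```

```text
19.25 [559.352 197.003  89.912] [-0.     0.18   0.984 -0.   ] [ 0.152 -0.234 -3.675] [-0.031  0.026 -0.002] 0.7632420976579822 56.9887375831604
[]
[([262.1, 349.6], 0.85, '')]
[([195.0, 315.8], 0.56, '')]
3582 [235 311] [307 391]
2101 [180 290] [226 356][ WARN:0@6.825] global loadsave.cpp:1063 imwrite_ Unsupported depth image for selected encoder is fallbacked to CV_8U.
```

View pics/m5.png

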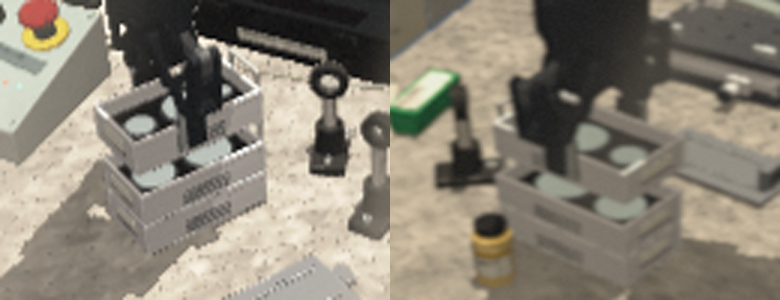

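Only the top tray was lifted (3.7 N). The scene crop shows the lower two trays still nested, with the cover lying clear in the strip. Next I'll measure the stage numerically.

```bash
cat >> h.py <<'E'
STAGE=[box(-76,76,-49,49,0,50),box(-111,-76,-32,-8,18,42),box(-42,-18,49,84,6,30)]+[box(sx*60-4,sx*60+4,sy*33-4,sy*33+4,50,63) for sx in(-1,1) for sy in(-1,1)]
E
python3 - <<'E'
from h import *
np.set_printoptions(precision=3,suppress=True)
S=capture('scene');D=capture('side')
g=[(c,best('stage',c)) for c in(S,D)]
for k,y0 in enumerate(np.arange(0,2*np.pi,np.pi/6)):
  f=fit(g,STAGE,538,-121,y0,0); print(round(y0,2),np.array(f))
E
```

```text
0.0 [ 541.685 -127.427   -0.263    0.15 ]
0.52 [ 542.509 -127.601   -0.269    0.15 ]
1.05 [ 541.192 -125.408    2.885    0.188]
1.57 [ 541.074 -125.663    2.871    0.187]
2.09 [ 541.956 -125.869    2.859    0.189]
2.62 [ 541.175 -124.658    2.876    0.188]
3.14 [ 540.739 -125.251    2.875    0.188]
3.67 [ 541.081 -125.054    2.865    0.187]
4.19 [ 536.32  -115.119    4.006    0.36 ]
4.71 [ 541.204 -127.431    5.999    0.15 ]
5.24 [ 542.538 -127.418    6.012    0.15 ]
5.76 [ 541.735 -127.384    6.009    0.15 ]
```

```bash
python3 - <<'E'
from h import *
print(rel(down(1.30),[578,9,250]), rel(down(1.209),[559.4,197,230]))
E
```

```text
[-0.2095 -0.4235 -0.4    -0.     -0.     -0.0574] [ 0.0e+00 -2.0e-04 -3.5e-01 -0.0e+00 -0.0e+00  6.0e-04]
```

jog_arm:
  series: "0 0 -0.08 0 0 0 -1;0 0 -0.18 0 0 0 -1;0 0 -0.28 0 0 0 -1;-0.05 -0.1 -0.36 0 0 -0.02 -1;-0.12 -0.22 -0.4 0 0 -0.04 -1;-0.18 -0.34 -0.4 0 0 -0.057 -1;-0.2095 -0.4 -0.4 0 0 -0.057 -1;-0.2095 -0.4235 -0.4 0 0 -0.057 -1;-0.2095 -0.4235 -0.4 0 0 -0.057 -1"

```text
time_s: 20.98
eef_pos: [577.8, 9.2, 250.1]
ee_rot: [-0.0, 0.135, 0.991, 0.0]
force: [0.1, 0.4, -2.9]
grip_width: 0.766
grip_force: 57.3
```

```bash
python3 - <<'E'
from h import *
np.set_printoptions(precision=3,suppress=True)
s=sense();print(s['time_s'],s['eef_pos'],s['force'],s['grip_width'])
W=capture('wrist');save(W,'w4')
for l in('stage','carrier'):
  for q in mark_of(l,W)[:2]: print('mark',l,q['point'],round(q['confidence'],2),atz(W,q['point'],50 if l=='carrier' else 0))
  for q in regions_of(l,W)[:2]:
    m=q['region'];a=np.argwhere(m);print(l,round(q['confidence'],2),len(a),a.min(0),a.max(0))
g=best('stage',W); np.save('st.npy',g)
lim=205
def fw(parts,x,y,yaw):
  import h
  old=h.render; h.render=lambda *a: old(*a)*(np.arange(560)<lim)[None,:]
  gg=g.copy();gg[:,lim:]=0
  r=fit([(W,gg)],parts,x,y,yaw,0); h.render=old; return np.array(r)
print(fw(STAGE,540,-125,-.27)); print(fw(STAGE,540,-125,-.27+np.pi))
print(fw(STAGE[:1]+STAGE[3:],540,-125,-.27)); print(fw([box(-76,76,-49,49,50,50.1)],540,-125,-.27))
E
```

```text
20.975 [577.756   9.19  250.06 ] [ 0.131  0.365 -2.919] 0.7660956877469731
mark stage [170.3, 163.4] 0.71 [ 536.519 -127.208    0.   ]
mark carrier [180.3, 153.2] 0.71 [ 539.042 -122.223   50.   ]
mark carrier [151.9, 480.9] 0.35 [604.266 226.512  50.   ]
carrier 0.82 13012 [81 95] [243 227]Traceback (most recent call last):
  File "<stdin>", line 16, in <module>
  File "<stdin>", line 14, in fw
AttributeError: 'NoneType' object has no attribute 'copy'
```

```bash
python3 - <<'E'
from h import *
import h
np.set_printoptions(precision=3,suppress=True)
W=capture('wrist')
g=best('carrier',W);np.save('st.npy',g)
old=h.render
def fw(parts,x,y,yaw,lim=205):
  h.render=lambda *a: old(*a)*(np.arange(560)<lim)[None,:]
  gg=g.copy();gg[:,lim:]=0
  r=fit([(W,gg)],parts,x,y,yaw,0); h.render=old; return np.array(r)
print(fw(STAGE,540,-125,-.27)); print(fw(STAGE,540,-125,-.27+np.pi))
f=fw(STAGE[:1]+STAGE[3:],540,-125,-.27);print(f)
# rectify carrier plane z=63 (guide tops), px=0.5mm, stage frame
def rect(z,x,y,yaw,n=(240,180)):
  u,v=np.meshgrid(np.arange(-n[0]/2,n[0]/2,.5),np.arange(-n[1]/2,n[1]/2,.5))
  P=Ro.from_euler('z',yaw).apply(np.c_[u.ravel(),v.ravel(),0*u.ravel()])+[x,y,z]
  q=proj(W,P).astype(np.float32)
  return cv2.remap(cv2.cvtColor(W['img'],cv2.COLOR_RGB2GRAY),q[:,0].reshape(u.shape),q[:,1].reshape(u.shape),cv2.INTER_LINEAR)
r=rect(63,f[0],f[1],f[2])
b=(r>130).astype(np.uint8)
n,l,st,ce=cv2.connectedComponentsWithStats(b)
for i in range(1,n):
  if 20<st[i][4]<4000: print(st[i][4],'c(mm)',(ce[i]-[240,180])/2,'w,h',st[i][2:4]/2)
print(np.percentile(r,[10,50,80,90,97]))
E
```

```text
[ 539.337 -124.712   -0.277    0.121]
[ 539.145 -124.501    2.867    0.171]
[ 539.084 -124.709   -0.275    0.111]
739 c(mm) [-22.502 -83.18 ] w,h [27.5 15.5]
895 c(mm) [ 15.551 -87.025] w,h [46.   9.5]
156 c(mm) [ 82.365 -87.968] w,h [12.  5.]
494 c(mm) [-66.04  -23.988] w,h [ 8.5 18. ]
524 c(mm) [-66.26   23.788] w,h [ 8.5 18. ]
581 c(mm) [-48.588  38.637] w,h [22.   7.5]
1464 c(mm) [14.007 72.471] w,h [11.5 35.5]
77 c(mm) [-66.623  57.279] w,h [5. 5.]
[ 86. 141. 193. 202. 212.]
```

```bash
python3 - <<'E'
from h import *
np.set_printoptions(precision=2,suppress=True)
W=capture('wrist')
f=(539.2,-124.7,-.275)
def rect(z,x,y,yaw,n=(180,130)):
  u,v=np.meshgrid(np.arange(-n[0]/2,n[0]/2,.5),np.arange(-n[1]/2,n[1]/2,.5))
  P=Ro.from_euler('z',yaw).apply(np.c_[u.ravel(),v.ravel(),0*u.ravel()])+[x,y,z]
  q=proj(W,P).astype(np.float32)
  return cv2.remap(cv2.cvtColor(W['img'],cv2.COLOR_RGB2GRAY),q[:,0].reshape(u.shape),q[:,1].reshape(u.shape),cv2.INTER_LINEAR)
r=rect(63,*f)
for th in(95,110,125):
  n,l,st,ce=cv2.connectedComponentsWithStats((r>th).astype(np.uint8))
  print(th)
  for i in range(1,n):
    if 60<st[i][4]<3000: print(st[i][4],'c',(ce[i]-[180,130])/2,'x0',(st[i][:2]-[180,130])/2,'wh',st[i][2:4]/2)
print(cv2.resize(r,(45,33),interpolation=cv2.INTER_AREA))
E
```

```text
95
110
66 c [18.27 16.76] x0 [13. 15.] wh [11.5  4. ]
146 c [-66.29  56.97] x0 [-70.   54.5] wh [8. 6.]
965 c [-35.95  59.5 ] x0 [-47.5  54.5] wh [23.5 10.5]
125
584 c [-65.95 -23.79] x0 [-70.  -33.5] wh [ 9. 20.]
599 c [-66.23  23.83] x0 [-70.5  14.5] wh [ 9.  19.5]
617 c [-48.73  38.57] x0 [-60.  35.] wh [22.5  7.5]
209 c [-69.86  45.78] x0 [-74.5  40.5] wh [14.5  9. ]
906 c [-35.85  59.59] x0 [-47.   54.5] wh [23.  10.5]
89 c [-66.62  57.15] x0 [-69.  55.] wh [5.5 5. ]
[[193 196 189 ... 162 183 195]
 [193 187 184 ... 183 185 190]
 [188 185 183 ... 183 173 184]
 ...
 [206 214 215 ... 110 110 110]
 [201 205 215 ...  97  97  96]
 [197 202 207 ...  84  83  85]]
```

```bash
cat >> h.py <<'E'
def rect(W,z,x,y,yaw,n=(190,140)):
  u,v=np.meshgrid(np.arange(-n[0]/2,n[0]/2+.1,1),np.arange(-n[1]/2,n[1]/2+.1,1))
  P=Ro.from_euler('z',yaw).apply(np.c_[u.ravel(),v.ravel(),0*u.ravel()])+[x,y,z]
  q=proj(W,P).astype(np.float32)
  return cv2.remap(cv2.cvtColor(W['img'],cv2.COLOR_RGB2GRAY),q[:,0].reshape(u.shape),q[:,1].reshape(u.shape),cv2.INTER_LINEAR).astype(int)
E
python3 - <<'E'
from h import *
W=capture('wrist');r=rect(W,63,539.2,-124.7,-.275)
I=lambda x:x+95; J=lambda y:y+70
for y in(-24,24): 
  print('y',y,'x 50..80',r[J(y)-4:J(y)+5,I(50):I(81)].mean(0).astype(int).tolist()); print('   x -50..-80',r[J(y)-4:J(y)+5,I(-80):I(-49)].mean(0).astype(int)[::-1].tolist())
for x in(-49,49):
  print('x',x,'y 25..55',r[J(25):J(56),I(x)-5:I(x)+6].mean(1).astype(int).tolist()); print('   y -25..-55',r[J(-55):J(-24),I(x)-5:I(x)+6].mean(1).astype(int)[::-1].tolist())
E
```

```text
y -24 x 50..80 [114, 113, 113, 113, 113, 117, 126, 136, 141, 144, 145, 146, 157, 181, 210, 219, 215, 197, 170, 150, 170, 178, 181, 182, 184, 186, 190, 193, 195, 197, 195]
   x -50..-80 [116, 116, 117, 117, 116, 117, 117, 117, 118, 117, 117, 120, 127, 136, 168, 212, 222, 221, 206, 166, 130, 119, 119, 119, 117, 109, 131, 182, 201, 203, 202]
y 24 x 50..80 [110, 111, 111, 110, 108, 113, 126, 138, 142, 145, 143, 143, 160, 187, 214, 221, 211, 183, 159, 154, 174, 182, 184, 185, 185, 185, 186, 187, 187, 187, 186]
   x -50..-80 [119, 119, 119, 119, 120, 119, 120, 120, 120, 120, 120, 121, 126, 131, 158, 209, 223, 223, 212, 176, 134, 121, 121, 122, 122, 113, 119, 158, 183, 187, 187]
x -49 y 25..55 [118, 119, 119, 118, 118, 117, 117, 118, 119, 119, 127, 165, 206, 218, 223, 217, 184, 127, 89, 85, 95, 109, 119, 122, 122, 113, 97, 79, 75, 96, 120]
   y -25..-55 [117, 116, 115, 116, 122, 129, 131, 132, 132, 132, 132, 138, 166, 204, 221, 220, 206, 183, 182, 185, 185, 185, 184, 184, 189, 193, 194, 195, 195, 195, 194]
x 49 y 25..55 [111, 110, 110, 109, 108, 108, 109, 109, 109, 108, 110, 136, 182, 210, 220, 220, 205, 166, 147, 153, 161, 166, 168, 169, 169, 167, 160, 150, 133, 113, 101]
   y -25..-55 [114, 113, 113, 116, 124, 129, 131, 131, 131, 131, 134, 155, 191, 216, 221, 213, 192, 180, 181, 183, 183, 182, 182, 182, 184, 185, 184, 185, 185, 185, 185]
```

```bash
python3 - <<'E'
from h import *
print(rel(down(1.3008),[529.95,-122.3,150]),rel(down(1.3008),[529.95,-122.3,95]))
E
```

```text
[ 0.0278 -0.3489  0.25   -0.      0.     -0.0007] [ 0.0278 -0.3489  0.3875 -0.      0.     -0.0007]
```

jog_arm:
  series: "0.01 -0.1 0 0 0 0 -1;0.02 -0.22 0.06 0 0 0 -1;0.0278 -0.32 0.16 0 0 0 -1;0.0278 -0.3489 0.25 0 0 -0.0007 -1;0.0278 -0.3489 0.32 0 0 -0.0007 -1;0.0278 -0.3489 0.3875 0 0 -0.0007 -1;0.0278 -0.3489 0.3875 0 0 -0.0007 -1;0.0278 -0.3489 0.3875 0 0 -0.0007 -1"

```text
time_s: 22.48
eef_pos: [530.5, -122.7, 96.2]
ee_rot: [0.001, 0.135, 0.991, -0.0]
force: [0.7, -0.7, -1.9]
grip_width: 0.765
grip_force: 57.3
```

```bash
python3 - <<'E'
from h import *
np.set_printoptions(precision=2,suppress=True)
s=sense();print(s['time_s'],s['eef_pos'],s['ee_rot'],s['force'])
W=capture('wrist');x,y,yw=538.35,-124.64,-.270
r=rect(W,63,x,y,yw);I=lambda x:x+95; J=lambda y:y+70
print('GUIDES')
for yy in(-24,24): print('y',yy,'x -80..-50',r[J(yy)-4:J(yy)+5,I(-80):I(-49)].mean(0).astype(int)[::-1].tolist())
for xx in(-49,):
  print('y+ 28..50',r[J(28):J(51),I(xx)-5:I(xx)+6].mean(1).astype(int).tolist()); print('y- ',r[J(-50):J(-27),I(xx)-5:I(xx)+6].mean(1).astype(int)[::-1].tolist())
# tray rim: in frame from TCP
zo=s['eef_pos'][2]-3+37
q=Rs()[1]; o=q[:2]+8.7*np.array([np.cos(yw),np.sin(yw)])
r=rect(W,zo,o[0],o[1],yw)
print('RIM',o)
for yy in(-20,0,20): print('y',yy,'x -70..-48',r[J(yy)-3:J(yy)+4,I(-70):I(-47)].mean(0).astype(int)[::-1].tolist())
for xx in(-50,-35): print('x',xx,'y+ 24..40',r[J(24):J(41),I(xx)-3:I(xx)+4].mean(1).astype(int).tolist(),'y-',r[J(-40):J(-23),I(xx)-3:I(xx)+4].mean(1).astype(int)[::-1].tolist())
E
```

```text
22.475 [ 530.54 -122.75   96.23] [ 0.    0.13  0.99 -0.  ] [ 0.72 -0.69 -1.89]
GUIDES
y -24 x -80..-50 [93, 99, 102, 91, 89, 88, 89, 92, 93, 92, 93, 103, 117, 144, 206, 219, 218, 218, 191, 109, 115, 118, 118, 118, 119, 113, 94, 94, 147, 183, 196]
y 24 x -80..-50 [106, 104, 102, 78, 71, 71, 71, 71, 71, 71, 71, 85, 108, 116, 144, 159, 159, 161, 140, 74, 70, 70, 70, 70, 70, 69, 62, 72, 125, 127, 129]
y+ 28..50 [102, 102, 102, 104, 109, 110, 110, 111, 111, 116, 117, 118, 128, 116, 107, 107, 101, 116, 126, 123, 128, 129, 126]
y-  [109, 109, 109, 109, 109, 111, 112, 112, 114, 123, 133, 132, 132, 132, 116, 112, 112, 116, 156, 172, 179, 183, 185]
RIM [ 539.  -125.1]
y -20 x -70..-48 [51, 51, 51, 51, 52, 52, 53, 54, 54, 70, 149, 159, 159, 130, 109, 109, 108, 108, 109, 110, 124, 126, 123]
y 0 x -70..-48 [162, 162, 162, 162, 143, 82, 72, 69, 52, 68, 151, 162, 160, 129, 107, 150, 122, 114, 83, 101, 76, 71, 72]
y 20 x -70..-48 [48, 49, 50, 50, 50, 52, 57, 61, 61, 85, 208, 218, 217, 170, 111, 111, 110, 109, 110, 107, 98, 97, 95]
x -50 y+ 24..40 [51, 65, 97, 98, 105, 186, 203, 200, 177, 130, 128, 129, 132, 135, 137, 132, 126] y- [54, 55, 83, 97, 97, 123, 203, 218, 217, 176, 175, 175, 176, 131, 126, 122, 120]
x -35 y+ 24..40 [43, 59, 91, 90, 92, 142, 165, 162, 140, 117, 124, 128, 127, 128, 127, 124, 123] y- [48, 49, 79, 95, 95, 108, 154, 165, 159, 158, 175, 174, 175, 175, 175, 174, 189]
```

```bash
cat > meas.py <<'E'
from h import *
np.set_printoptions(precision=2,suppress=True)
def cross(v,c,lev):  # subpixel crossings of level
    v=np.array(v,float);k=np.where((v[:-1]-lev)*(v[1:]-lev)<0)[0]
    return [round(float(c[i]+(lev-v[i])/(v[i+1]-v[i])*(c[i+1]-c[i])),2) for i in k]
s=sense();W=capture('wrist');s2=sense();yw=-.270
print(s2['time_s'],s['eef_pos'],s2['eef_pos'],s2['force'])
I=lambda x:x+95; J=lambda y:y+70
r=rect(W,63,538.35,-124.64,yw)
for yy in(-24,24):
    xs=np.arange(-75,-54);v=r[J(yy)-4:J(yy)+5,I(-75):I(-54)].mean(0);print('guide x',yy,cross(v,xs,(v.min()+v.max())/2))
ys=np.arange(-45,46);v=r[J(-45):J(46),I(-67):I(-65)+1].mean(1);print('guide y ends',cross(v,ys,150),cross(v,ys,135))
z=s2['eef_pos'][2]-3+37;q=(s['eef_pos']+s2['eef_pos'])/2;o=q[:2]+8.7*np.array([np.cos(yw),np.sin(yw)]);r=rect(W,z,o[0],o[1],yw)
for yy in(-20,20):
    xs=np.arange(-66,-52);v=r[J(yy)-4:J(yy)+5,I(-66):I(-52)].mean(0);print('rim x',yy,cross(v,xs,(v.min()+v.max())/2))
for xx in (-50,-40):
    for a,b in((26,36),(-36,-26)):
        v=r[J(a):J(b),I(xx)-3:I(xx)+4].mean(1);print('rim y',xx,cross(v,np.arange(a,b),(v.min()+v.max())/2))
E
python3 meas.py
```

```text
22.575 [ 530.61 -122.78   96.39] [ 530.58 -122.74   96.36] [ 0.58 -0.22 -2.64]
guide x -24 [-68.36, -63.22]
guide x 24 [-68.31, -62.83]
guide y ends [-32.52, -16.34, 16.4, 30.65] [-32.75, -16.17, 15.91, 31.15]
rim x -20 [-57.39]
rim x 20 [-61.47, -57.36]
rim y -50 [28.54, 32.58]
rim y -50 [-29.44]
rim y -40 [28.71, 32.67]
rim y -40 [-29.77]
```

jog_arm:
  series: "-0.0017 0.0018 0.02 0 0 0 -1;-0.0017 0.0018 0.04 0 0 0 -1;-0.0017 0.0018 0.06 0 0 0 -1;-0.0017 0.0018 0.07 0 0 0 -1;-0.0017 0.0018 0.08 0 0 0 -1;-0.0017 0.0018 0.088 0 0 0 -1;-0.0017 0.0018 0.094 0 0 0 -1;-0.0017 0.0018 0.099 0 0 0 -1;-0.0017 0.0018 0.1 0 0 0 -1"

```text
time_s: 23.7
eef_pos: [530.7, -122.0, 54.9]
ee_rot: [-0.0, 0.135, 0.991, 0.0]
force: [-0.7, 1.4, -2.5]
grip_width: 0.763
grip_force: 57.4
```

```bash
python3 meas.py; python3 -c "
from h import *
s=sense();print(s['force'],s['wrist_torque'],s['ee_rot'])"
```

```text
23.75 [ 530.72 -121.99   54.94] [ 530.75 -122.     54.96] [ 0.54  1.29 -3.03]
guide x -24 [-68.41, -63.33]
guide x 24 [-68.41, -63.38]
guide y ends [-44.35, -32.29, -16.77, 16.24, 30.62] [-44.16, -32.65, -16.46, 15.81, 31.09]
rim x -20 [-57.33]
rim x 20 [-65.88, -64.04, -57.34]
rim y -50 [28.46, 32.35]
rim y -50 [-33.93, -29.47]
rim y -40 [28.49, 32.25]
rim y -40 [-32.79, -29.5]
[ 0.53620799  1.28939205 -3.02914682] [ 0.05269551  0.06038353 -0.01388379] [-1.16067016e-05  1.34723477e-01  9.90883235e-01 -6.53704943e-06]
```

jog_arm:
  series: "-0.0015 0 0 0 0 0 -1;-0.0015 0 0.002 0 0 0 -1;-0.0015 0 0.004 0 0 0 -1;-0.0015 0 0.0055 0 0 0 -1;-0.0015 0 0.0055 0 0 0 -1"

```text
time_s: 24.38
eef_pos: [531.4, -122.2, 53.2]
ee_rot: [0.0, 0.135, 0.991, -0.0]
force: [-3.6, 0.3, 4.8]
grip_width: 0.763
grip_force: 58.2
```

jog_arm:
  series: "0 0 0 0 0 0 0.6;0 0 0 0 0 0 0.75;0 0 0 0 0 0 0.85;0 0 0 0 0 0 0.85;0 0 0 0 0 0 0.85;0 0 -0.03 0 0 0 0.85;0 0 -0.08 0 0 0 0.85;0 0 -0.18 0 0 0 0.85;0 0 -0.3 0 0 0 0.85;0 0 -0.3 0 0 0 0.85;0 0 -0.3 0 0 0 0.85"

```text
time_s: 25.75
eef_pos: [531.0, -122.0, 172.6]
ee_rot: [-0.0, 0.135, 0.991, 0.0]
force: [1.0, -0.2, 0.3]
grip_width: 0.923
grip_force: 0.0
```

```bash
python3 - <<'E'
from h import *
np.set_printoptions(precision=2,suppress=True)
s=sense();print(s['time_s'],s['eef_pos'],s['force'])
W=capture('wrist')
I=lambda x:x+95; J=lambda y:y+70
r=rect(W,87,538.35,-124.64,-.27)
for y in(-20,0,20): print('rim y',y,'x-',r[J(y)-3:J(y)+4,I(-68):I(-50)].mean(0).astype(int)[::-1].tolist(),'x+',r[J(y)-3:J(y)+4,I(51):I(69)].mean(0).astype(int).tolist())
for x in(-40,0,40): print('rim x',x,'y+',r[J(25):J(40),I(x)-3:I(x)+4].mean(1).astype(int).tolist(),'y-',r[J(-40):J(-24),I(x)-3:I(x)+4].mean(1).astype(int)[::-1].tolist())
for q in regions_of('tray_top',W)[:2]:
  a=np.argwhere(q['region']);print(q['confidence'],len(a),a.min(0),a.max(0))
  print(np.array(fit([(W,q['region'])],[box(-60,60,-33,33,5,37)],538,-124.6,-.27,50)))
R,p=Rs()
print('to cover above',rel(down(-.362),[458.4,78.5,200]))
E
```

```text
25.75 [ 531.01 -121.99  172.55] [ 1.03 -0.15  0.27]
rim y -20 x- [57, 57, 58, 57, 68, 148, 196, 199, 178, 122, 97, 97, 95, 103, 122, 172, 198, 200] x+ [95, 96, 96, 96, 104, 141, 185, 199, 189, 146, 110, 99, 90, 85, 83, 83, 83, 88]
rim y 0 x- [63, 56, 48, 46, 54, 106, 143, 147, 132, 116, 120, 98, 74, 67, 68, 68, 69, 68] x+ [95, 96, 96, 96, 104, 142, 184, 199, 189, 143, 93, 80, 80, 80, 80, 80, 79, 89]
rim y 20 x- [53, 52, 52, 51, 65, 146, 192, 189, 164, 114, 96, 95, 86, 85, 105, 140, 167, 172] x+ [96, 97, 98, 97, 105, 142, 185, 199, 190, 149, 114, 112, 113, 110, 107, 105, 104, 110]
rim x -40 y+ [44, 44, 56, 77, 100, 135, 147, 136, 100, 75, 72, 72, 68, 65, 65] y- [54, 53, 64, 87, 143, 191, 200, 190, 140, 108, 112, 111, 109, 103, 99, 99]
rim x 0 y+ [40, 42, 56, 75, 100, 136, 148, 137, 94, 65, 63, 63, 62, 62, 62] y- [49, 50, 63, 83, 111, 142, 148, 136, 109, 98, 96, 96, 95, 95, 96, 96]
rim x 40 y+ [52, 54, 66, 86, 127, 166, 176, 165, 159, 186, 194, 192, 161, 110, 91] y- [55, 54, 64, 91, 145, 190, 199, 187, 150, 171, 196, 197, 180, 129, 97, 94]
0.56 13101 [144 232] [308 323]
[ 539.05 -124.83   -0.27    0.04]
to cover above [ 0.31  0.43 -0.07 -0.   -0.    1.06]
```

The tray is seated, centred to about 0.2 mm and level. Now back to the cover.

jog_arm:
  series: "0.05 0.08 -0.05 0 0 0.12 0.4;0.15 0.2 -0.07 0 0 0.24 0;0.25 0.32 -0.07 0 0 0.36 0;0.31 0.43 -0.07 0 0 0.5 0;0.31 0.43 -0.07 0 0 0.6 0;0.31 0.43 0 0 0 0.9 0;0.31 0.43 0 0 0 0.9 0;0.31 0.43 0 0 0 0.9 0;0.31 0.43 0 0 0 0.9 0;0.31 0.43 0 0 0 0.9 0"

```text
time_s: 27.1
eef_pos: [457.6, 76.7, 172.4]
ee_rot: [-0.0, 0.745, 0.667, -0.0]
force: [1.2, 0.2, -0.2]
grip_width: 0.501
grip_force: 0.0
```

```bash
python3 - <<'E'
from h import *
np.set_printoptions(precision=4,suppress=True)
s=sense();print(s['time_s'],s['eef_pos'],s['joints'])
print(rel(down(-.362),[458.4,78.5,110]))
E
```

```text
27.1 [457.5769  76.6986 172.4266] [-0.0873  0.2339  1.7538 -0.      1.1548  0.0235]
[ 0.0047  0.0017  0.1561 -0.0005  0.0001  0.16  ]
```

jog_arm:
  series: "0.0047 0.0017 0.08 0 0 0.08 0;0.0047 0.0017 0.13 0 0 0.16 0;0.0047 0.0017 0.13 0 0 0.16 0;0.0047 0.0017 0.13 0 0 0.16 0;0.0047 0.0017 0.13 0 0 0.16 0"

```text
time_s: 27.72
eef_pos: [459.1, 78.5, 121.6]
ee_rot: [0.001, 0.823, 0.568, 0.001]
force: [0.6, 0.7, 0.2]
grip_width: 0.499
grip_force: 0.0
```

```bash
python3 - <<'E'
from h import *
np.set_printoptions(precision=4,suppress=True)
W=capture('wrist');s=sense();print(s['time_s'],s['eef_pos'],Rs()[0].as_matrix()[:,1])
for l,z in(('tab',33),('tongue',6.5),('cover',0)):
  for q in mark_of(l,W)[:1]: print(l,q['confidence'],atz(W,q['point'],z))
g=best('cover',W);print(g.sum(),np.argwhere(g).min(0),np.argwhere(g).max(0)); print(np.array(fit([(W,g)],COVER,506,60,-.362,0)))
# pile mid tray, from scene
print(rel(down(-.362),[458.4,78.5,13.4]))
E
```

```text
27.775 [459.0082  78.4599 121.5242] [ 0.9348 -0.3553  0.0014]
tab 0.57 [455.9049  77.6372  33.    ]
cover 0.73 [506.0541  60.7839   0.    ]
11168 [165 266] [241 425]
[504.4947  60.397   -0.3609   0.0179]
[-0.0003 -0.0009  0.2691  0.0003 -0.0001 -0.0013]
```

jog_arm:
  series: "0 -0.001 0.1 0 0 -0.001 -0.1;0 -0.001 0.18 0 0 -0.001 -0.2;0 -0.001 0.24 0 0 -0.001 -0.2;0 -0.001 0.268 0 0 -0.001 -0.2;0 -0.001 0.269 0 0 -0.001 -0.2;0 -0.001 0.269 0 0 -0.001 -1;0 -0.001 0.269 0 0 -0.001 -1;0 -0.001 0.269 0 0 -0.001 -1;0 -0.001 0.269 0 0 -0.001 -1"
  grip_force: 45

```text
time_s: 29.1
eef_pos: [458.9, 78.6, 14.2]
ee_rot: [0.001, 0.823, 0.568, 0.001]
force: [-1.5, 0.2, 7.6]
grip_width: 0.103
grip_force: 45.4
```

```bash
python3 - <<'E'
from h import *
np.set_printoptions(precision=4,suppress=True)
s=sense();R,p=Rs();print(p,s['grip_width'],s['force'],R.as_matrix()[:,1])
# lift 150, then view pile: pile 200mm to tool -y? 
D=capture('side');S=capture('scene')
for l in('tray_mid','tray_low','bail'):
  for c in(S,D): print(l,[(q['point'],round(q['confidence'],2)) for q in mark_of(l,c)[:1]])
print('view',rel(R,[500,70,230]))
E
```

```text
[458.9262  78.6041  14.1784] 0.10345319040054919 [-1.4819  0.1961  7.6401] [ 0.9349 -0.355   0.0019]
tray_mid [([213.8, 240.9], 0.75)]
tray_mid [([271.2, 260.0], 0.91)]
tray_low [([219.2, 241.7], 0.67)]
tray_low [([284.0, 260.3], 0.95)]
bail []
bail [([244.2, 235.9], 0.73)]
view [ 0.0166  0.1047 -0.5394 -0.     -0.      0.    ]
```

jog_arm:
  series: "0 0 -0.03 0 0 0 -1;0 0 -0.1 0 0 0 -1;0.02 0 -0.22 0 0 0 -1;0.06 0.01 -0.34 0 0 0 -1;0.11 0.02 -0.46 0 0 0 -1;0.167 0.024 -0.54 0 0 0 -1;0.167 0.024 -0.54 0 0 0 -1;0.167 0.024 -0.54 0 0 0 -1;0.167 0.024 -0.54 0 0 0 -1"

```text
time_s: 30.62
eef_pos: [490.3, 137.1, 228.2]
ee_rot: [-0.001, 0.823, 0.568, -0.001]
force: [-0.1, -0.3, -1.7]
grip_width: 0.101
grip_force: 44.4
```

```bash
python3 - <<'E'
from h import *
np.set_printoptions(precision=3,suppress=True)
W=capture('wrist');s=sense();print(s['time_s'],s['eef_pos'],s['grip_width'],Rs()[0].as_matrix()[:,1])
for l,z in(('bail',77.7),('tray_mid',32),('tab',0),('tongue',0)):
  for q in mark_of(l,W)[:2]: print(l,np.array(q['point']),round(q['confidence'],2),atz(W,q['point'],z))
for q in regions_of('tray_mid',W)[:1]:
  g=q['region'];print(g.sum(),np.argwhere(g).min(0),np.argwhere(g).max(0)); print(np.array(fit([(W,g)],[box(-60,60,-33,33,5,37)],567.5,194.3,-.362,32)))
I=lambda x:x+95; J=lambda y:y+70
r=rect(W,69,567.5,194.2,-.362)
for y in(-18,0,18): print('y',y,'x- -51..',r[J(y)-3:J(y)+4,I(-66):I(-50)].mean(0).astype(int)[::-1].tolist(),'x+ 51..',r[J(y)-3:J(y)+4,I(51):I(67)].mean(0).astype(int).tolist())
for x in(-45,0,45): print('x',x,'y+ 25..',r[J(25):J(40),I(x)-3:I(x)+4].mean(1).astype(int).tolist(),'y- -25..',r[J(-40):J(-24),I(x)-3:I(x)+4].mean(1).astype(int)[::-1].tolist())
r=rect(W,80,567.5,194.2,-.362)  # bail top
for y in(-12,0,12): print('bail y',y,'x 55..75',r[J(y)-2:J(y)+3,I(55):I(76)].mean(0).astype(int).tolist())
E
```

```text
30.675 [490.425 137.191 228.315] 0.1019143271780708 [ 0.935 -0.356 -0.002]
bail [101.8 415. ] 0.57 [629.58  171.183  77.7  ]
bail [194.4 426.8] 0.4 [620.804  85.012  77.7  ]
tray_mid [101.2 332.3] 0.9 [569.281 194.893  32.   ]
tab [293.6 278. ] 0.6 [431.478 -13.513   0.   ]
tongue [262.5 511.9] 0.6 [730.281 -77.533   0.   ]
10690 [ 62 269] [139 418]
[567.411 194.268  -0.361   0.05 ]
y -18 x- -51.. [56, 56, 55, 57, 81, 130, 160, 161, 148, 138, 141, 141, 140, 140, 139, 140] x+ 51.. [81, 96, 102, 102, 109, 156, 207, 222, 215, 172, 122, 111, 125, 136, 133, 143]
y 0 x- -51.. [60, 56, 56, 57, 80, 131, 163, 165, 154, 146, 139, 135, 136, 136, 137, 137] x+ 51.. [80, 96, 101, 101, 109, 157, 208, 223, 218, 200, 191, 192, 193, 191, 172, 153]
y 18 x- -51.. [58, 58, 58, 58, 79, 131, 167, 168, 153, 135, 133, 135, 136, 136, 137, 140] x+ 51.. [78, 95, 101, 101, 108, 156, 209, 224, 216, 171, 117, 106, 124, 138, 134, 139]
x -45 y+ 25.. [60, 60, 62, 82, 110, 146, 169, 171, 155, 144, 146, 145, 142, 137, 132] y- -25.. [56, 59, 76, 111, 151, 171, 167, 149, 128, 133, 135, 136, 134, 133, 132, 130]
x 0 y+ 25.. [67, 67, 70, 92, 143, 207, 224, 219, 188, 181, 199, 202, 204, 203, 204] y- -25.. [63, 64, 83, 121, 165, 185, 174, 152, 136, 133, 134, 136, 137, 138, 139, 139]
x 45 y+ 25.. [67, 67, 70, 92, 142, 208, 223, 220, 196, 199, 206, 205, 204, 204, 201] y- -25.. [69, 69, 84, 120, 165, 181, 171, 169, 193, 197, 170, 139, 133, 138, 142, 146]
bail y -12 x 55..75 [216, 199, 191, 192, 194, 190, 167, 156, 185, 204, 195, 180, 178, 183, 184, 191, 197, 199, 198, 199, 199]
bail y 0 x 55..75 [218, 197, 190, 192, 195, 191, 164, 156, 187, 204, 196, 186, 188, 192, 195, 194, 194, 195, 196, 197, 196]
bail y 12 x 55..75 [219, 203, 197, 198, 200, 195, 168, 154, 186, 205, 196, 187, 187, 188, 187, 186, 186, 186, 185, 184, 183]
```

```bash
python3 - <<'E'
from h import *
np.set_printoptions(precision=3,suppress=True)
W=capture('wrist');s=sense();p=np.array(s['eef_pos']);print(p)
dx=np.array([.935,-.354]);dy=np.array([.354,.935])
for q in regions_of('cover',W)[:1]:
  g=q['region'];print(round(q['confidence'],2),g.sum(),np.argwhere(g).min(0),np.argwhere(g).max(0))
  c=p[:2]+51*dx
  f=np.array(fit([(W,g)],COVER,c[0],c[1],-.362,p[2]-14));print(f,'rel TCP',(f[:2]-p[:2])@dx,(f[:2]-p[:2])@dy)
  # clip away finger-occluded zone
  c2=c
E
```

```text
[490.894 137.551 229.039]
0.68 24212 [204 259] [322 515]
[536.418 119.252  -0.362   0.122] rel TCP 49.04276111624229 -0.9939108857500187
```

```bash
cat >> h.py <<'E'
def place(pf,yaw,seq,zc=64.):
    R0,p0=Rs();Rf=down(yaw);C=Ro.from_euler('z',yaw);pf=np.array(pf)
    org=np.array([pf[0],pf[1],0])+C.apply([51,0,0]);org[2]=zc
    piv=org+C.apply([60,0,5])
    for th,sl,li in seq:
        T=C*Ro.from_euler('y',th)*C.inv()
        p=piv+T.apply(pf-piv)+(C*Ro.from_euler('y',th)).apply([-sl,0,0])+[0,0,li]
        print(th,sl,li,rel(T*Rf,p,R0,p0).tolist())
E
python3 - <<'E'
from h import *
print(Rs()[1])
place([520.45,213.3,77.8],-.362,[(.2,30,90),(.2,30,30),(.2,28,1)])
E
```

```text
[490.93750364 137.63079381 229.14396581]
0.2 30 90 [0.203, -0.0618, 0.0838, 0.1273, -0.0, -0.0006]
0.2 30 30 [0.203, -0.0618, 0.2338, 0.1273, -0.0, -0.0006]
0.2 28 1 [0.203, -0.0569, 0.3073, 0.1273, -0.0, -0.0006]
```

jog_arm:
  series: "0.05 -0.02 0 0.06 0 0 -1;0.13 -0.04 0.03 0.127 0 0 -1;0.203 -0.062 0.084 0.127 0 0 -1;0.203 -0.062 0.16 0.127 0 0 -1;0.203 -0.062 0.234 0.127 0 0 -1;0.203 -0.062 0.234 0.127 0 0 -1;0.203 -0.062 0.234 0.127 0 0 -1;0.203 -0.062 0.234 0.127 0 0 -1"

```text
time_s: 32.02
eef_pos: [497.2, 222.4, 136.9]
ee_rot: [-0.081, 0.819, 0.565, -0.055]
force: [-0.0, -0.4, -0.9]
grip_width: 0.097
grip_force: 44.4
```

```bash
python3 - <<'E'
from h import *
s=sense();print(s['time_s'],s['eef_pos'],s['force'])
place([520.45,213.3,77.8],-.362,[(.2,30,30),(.2,28,1),(.2,20,1),(.2,10,1),(.2,0,1),(.15,0,.7),(.1,0,.5),(.05,0,.3),(0,0,0),(0,0,-.5)])
E
```

```text
32.025 [497.20781864 222.43855815 136.92746366] [-0.03225358 -0.44711015 -0.9404686 ]
0.2 30 30 [-0.0008, -0.0005, 0.0034, 0.0016, -0.0009, -0.0005]
0.2 28 1 [-0.0009, 0.0187, 0.0745, 0.0016, -0.0009, -0.0005]
0.2 20 1 [-0.0009, 0.0387, 0.0745, 0.0016, -0.0009, -0.0005]
0.2 10 1 [-0.0008, 0.0637, 0.0746, 0.0016, -0.0009, -0.0005]
0.2 0 1 [-0.0008, 0.0887, 0.0747, 0.0016, -0.0009, -0.0005]
0.15 0 0.7 [-0.0008, 0.0881, 0.0893, -0.0302, -0.0009, -0.0005]
0.1 0 0.5 [-0.0009, 0.0881, 0.1037, -0.062, -0.0008, -0.0005]
0.05 0 0.3 [-0.0009, 0.0888, 0.1181, -0.0939, -0.0008, -0.0006]
0 0 0 [-0.0009, 0.0902, 0.1327, -0.1257, -0.0008, -0.0006]
0 0 -0.5 [-0.0009, 0.0905, 0.1339, -0.1257, -0.0008, -0.0006]
```

First down and slide in, then check forces.

jog_arm:
  series: "-0.001 0.007 0.03 0.002 0 0 -1;-0.001 0.014 0.058 0.002 0 0 -1;-0.001 0.0187 0.0745 0.002 0 0 -1;-0.001 0.0187 0.0745 0.002 0 0 -1;-0.001 0.0387 0.0745 0.002 0 0 -1;-0.001 0.051 0.0745 0.002 0 0 -1;-0.001 0.0637 0.0745 0.002 0 0 -1;-0.001 0.07 0.0745 0.002 0 0 -1;-0.001 0.07 0.0745 0.002 0 0 -1"

```text
time_s: 33.15
eef_pos: [516.5, 214.5, 100.8]
ee_rot: [-0.083, 0.819, 0.565, -0.058]
force: [-4.0, 1.6, 0.3]
grip_width: 0.101
grip_force: 44.6
```

```bash
python3 - <<'E'
from h import *
s=sense();print(s['time_s'],s['eef_pos'],s['force'],s['wrist_torque'],s['grip_width'])
place([520.45,213.3,77.8],-.362,[(.2,7.5,1),(.2,0,1),(.2,0,.5),(.1,0,.5),(0,0,0)])
E
```

```text
33.15 [516.47599643 214.45306354 100.79796913] [-3.98400259  1.63776457  0.28548756] [ 0.16623685  0.48175516 -0.0104808 ] 0.10147750564767358
0.2 7.5 1 [0.0008, 0.0011, -0.0037, -0.002, -0.0001, -0.0006]
0.2 0 1 [0.0008, 0.0199, -0.0038, -0.002, -0.0001, -0.0006]
0.2 0 0.5 [0.0008, 0.0201, -0.0026, -0.002, -0.0001, -0.0006]
0.1 0 0.5 [0.0008, 0.0194, 0.0253, -0.0657, -0.0, -0.0006]
0 0 0 [0.0008, 0.0217, 0.0542, -0.1294, -0.0, -0.0006]
```

jog_arm:
  series: "0.0008 0 -0.004 -0.002 0 0 -1;0.0008 0.001 -0.005 -0.002 0 0 -1;0.0008 0.008 -0.005 -0.002 0 0 -1;0.0008 0.014 -0.005 -0.002 0 0 -1;0.0008 0.0199 -0.005 -0.002 0 0 -1;0.0008 0.0199 -0.005 -0.002 0 0 -1"

```text
time_s: 33.9
eef_pos: [524.6, 211.7, 101.2]
ee_rot: [-0.082, 0.819, 0.565, -0.056]
force: [-4.2, 2.4, 1.6]
grip_width: 0.1
grip_force: 44.7
```

```bash
python3 - <<'E'
from h import *
s=sense();print(s['time_s'],s['eef_pos'],s['force'],s['wrist_torque'],s['grip_width'])
place([520.45,213.3,77.8],-.362,[(.2,0,1),(.2,0,.5),(.15,0,.5),(.1,0,.5),(.05,0,.3),(0,0,0)])
W=capture('wrist')
for n in('cover','bail','tray_mid'):
  for q in regions_of(n,W)[:1]: a=np.argwhere(q['region']);print(n,round(q['confidence'],2),len(a),a.min(0),a.max(0))
I=lambda x:x+95; J=lambda y:y+70
E
```

```text
33.9 [524.56681634 211.72380996 101.24022756] [-4.20488717  2.42192285  1.6320008 ] [0.12364649 0.46560124 0.04466216] 0.1003609191164971
0.2 0 1 [0.0, -0.0008, 0.0016, 0.0004, -0.0002, -0.0006]
0.2 0 0.5 [0.0, -0.0006, 0.0028, 0.0004, -0.0002, -0.0006]
0.15 0 0.5 [0.0, -0.0013, 0.0167, -0.0314, -0.0002, -0.0006]
0.1 0 0.5 [0.0, -0.0014, 0.0306, -0.0632, -0.0002, -0.0006]
0.05 0 0.3 [0.0, -0.0007, 0.045, -0.095, -0.0002, -0.0006]
0 0 0 [0.0, 0.0008, 0.0596, -0.1269, -0.0001, -0.0007]
cover 0.64 23968 [205 260] [321 514]
bail 0.57 7869 [181 295] [315 551]
tray_mid 0.79 7726 [182 294] [314 551]
```

```bash
python3 - <<'E'
from h import *
np.set_printoptions(precision=2,suppress=True)
W=capture('wrist');S=capture('scene');D=capture('side')
for l in('tray_mid','tray_low'):
  for c in(S,D): print(l,[(q['point'],round(q['confidence'],2)) for q in mark_of(l,c)[:1]])
for q in mark_of('bail',W)[:2]: print('bail',q['point'],atz(W,q['point'],77.7),q['confidence'])
r=rect(W,69,567.9,194.6,-.362);I=lambda x:x+95; J=lambda y:y+70
print('left wall: y profile')
for x in(-55,-50,0,50): print(x,'y 25..45',r[J(25):J(46),I(x)-2:I(x)+3].mean(1).astype(int).tolist())
for y in(30,31,32): print('along y',y,'x -75..-50',r[J(y),I(-75):I(-49)].tolist(),'x 50..75',r[J(y),I(50):I(76)].tolist())
E
```

```text
tray_mid [([209.9, 247.4], 0.61)]
tray_mid [([271.3, 254.3], 0.85)]
tray_low []
tray_low [([280.1, 256.3], 0.79)]
bail [273.1, 536.6] [642.71 166.09  77.7 ] 0.97
left wall: y profile
-55 y 25..45 [92, 121, 122, 121, 120, 120, 120, 122, 125, 128, 129, 127, 127, 130, 132, 132, 131, 128, 126, 124, 121]
-50 y 25..45 [88, 113, 117, 115, 113, 114, 116, 118, 122, 126, 127, 126, 126, 125, 124, 124, 127, 128, 127, 124, 121]
0 y 25..45 [108, 107, 101, 76, 100, 161, 170, 164, 130, 112, 111, 105, 80, 76, 78, 129, 117, 112, 96, 75, 78]
50 y 25..45 [107, 107, 107, 107, 108, 102, 105, 161, 142, 113, 112, 113, 113, 112, 111, 126, 123, 113, 114, 127, 163]
along y 30 x -75..-50 [125, 126, 124, 113, 104, 113, 126, 135, 139, 143, 143, 139, 136, 134, 131, 130, 130, 127, 124, 120, 119, 120, 118, 118, 114, 113] x 50..75 [102, 103, 104, 104, 105, 106, 106, 109, 148, 155, 155, 155, 198, 208, 209, 208, 209, 213, 212, 209, 207, 206, 207, 206, 206, 185]
along y 31 x -75..-50 [126, 126, 128, 126, 122, 124, 132, 137, 139, 141, 141, 139, 137, 134, 132, 130, 129, 128, 124, 121, 119, 120, 120, 118, 116, 116] x 50..75 [105, 102, 99, 98, 95, 94, 94, 105, 121, 123, 137, 174, 221, 224, 224, 224, 224, 224, 224, 224, 224, 224, 224, 224, 224, 192]
along y 32 x -75..-50 [128, 127, 129, 132, 135, 135, 135, 134, 134, 137, 136, 136, 135, 133, 132, 130, 130, 127, 127, 124, 122, 121, 120, 119, 118, 119] x 50..75 [162, 160, 159, 158, 153, 149, 143, 152, 148, 148, 199, 220, 223, 223, 223, 223, 222, 222, 222, 215, 222, 223, 223, 223, 222, 190]
```

The pile was pushed about 16 mm rearwards because the tongue caught the rear wall. I'll retract and re-measure from the viewing pose.

```bash
python3 - <<'E'
from h import *
R,p=Rs()
print(rel(R,p+R.apply([0,-25,-3])),rel(R,p+R.apply([0,-25,0])+[0,0,60]),rel(down(-.362),[497,140,229]))
E
```

```text
[ 0.     -0.0625 -0.0075  0.      0.      0.    ] [ 0.     -0.0922 -0.147   0.      0.      0.    ] [-1.92e-01 -6.36e-02 -3.13e-01 -1.27e-01 -1.00e-04 -6.00e-04]
```

jog_arm:
  series: "0 0 -0.005 0 0 0 -1;0 -0.02 -0.0075 0 0 0 -1;0 -0.0425 -0.0075 0 0 0 -1;0 -0.0625 -0.0075 0 0 0 -1;0 -0.075 -0.07 0 0 0 -1;0 -0.092 -0.147 0 0 0 -1;-0.08 -0.08 -0.25 -0.06 0 0 -1;-0.192 -0.064 -0.313 -0.127 0 0 -1;-0.192 -0.064 -0.313 -0.127 0 0 -1;-0.192 -0.064 -0.313 -0.127 0 0 -1;-0.192 -0.064 -0.313 -0.127 0 0 -1"

```text
time_s: 35.88
eef_pos: [496.7, 140.7, 228.0]
ee_rot: [-0.001, 0.823, 0.568, -0.001]
force: [0.4, 0.8, -0.3]
grip_width: 0.105
grip_force: 44.4
```

```bash
cat > pile.py <<'E'
from h import *
np.set_printoptions(precision=3,suppress=True)
def cr(v,c):
    v=np.array(v,float);d=np.diff(v);return c
import sys
x0,y0,yw=map(float,sys.argv[1:4])
W=capture('wrist');s=sense();print(s['time_s'],s['eef_pos'],s['grip_width'])
for l,z in(('bail',77.7),('tray_mid',32)):
  for q in mark_of(l,W)[:1]: print(l,np.array(q['point']),round(q['confidence'],2),atz(W,q['point'],z))
for q in regions_of('tray_mid',W)[:1]:
  g=q['region'];print(np.array(fit([(W,g)],[box(-60,60,-33,33,5,37)],x0,y0,yw,32)))
I=lambda x:x+95; J=lambda y:y+70
r=rect(W,69,x0,y0,yw)
def inner(v,a,st):  # first half-rise from dark bed
    v=np.array(v,float);lo=v[:4].min();k=int(np.argmax(v[:14]>lo+.85*(v[:14].max()-lo)));hi=v[k:k+2].max();m=(lo+hi)/2
    i=np.where(v[:k+1]<m)[0][-1];return round(a+st*(i+(m-v[i])/(v[i+1]-v[i])),2)
for y in(-18,0,18):
    print('y',y,inner(r[J(y)-3:J(y)+4,I(-66):I(-49)].mean(0)[::-1],-50,-1),inner(r[J(y)-3:J(y)+4,I(54):I(67)].mean(0),54,1))
for x in(-45,0,45):
    print('x',x,inner(r[J(24):J(38),I(x)-3:I(x)+4].mean(1),24,1),inner(r[J(-38):J(-23),I(x)-3:I(x)+4].mean(1)[::-1],-24,-1))
E
python3 pile.py 582.9 188.8 -.362
python3 - <<'E'
from h import *
W=capture('wrist')
for l,z in(('lens_mount',0),('iris_mount',0),('oil_bottle',0)):
  for c in(W,capture('scene'),capture('side')): print(l,[(q['point'],round(q['confidence'],2),np.round(atz(c,q['point'],z))) for q in mark_of(l,c)[:1]])
E
```

```text
35.925 [496.769 140.661 228.084] 0.09847506408998485
bail [108.1 424.3] 0.98 [642.422 166.959  77.7  ]
tray_mid [106.1 345. ] 0.7 [586.252 189.615  32.   ]
[582.196 188.536  -0.364   0.051]
y -18 -56.46 55.27
y 0 -56.54 55.3
y 18 -56.49 55.3
x -45 29.12 -28.05
x 0 28.89 -28.07
x 45 28.87 -28.65
lens_mount [([121.9, 451.3], 0.7, array([699., 128.,   0.]))]
lens_mount []
lens_mount [([255.7, 218.6], 0.72, array([694., 129.,   0.]))]Traceback (most recent call last):
  File "<stdin>", line 4, in <module>
ValueError: only the last four pictures can be asked about
```

```bash
python3 - <<'E'
from h import *
np.set_printoptions(precision=1,suppress=True)
W=capture('wrist');R,p=Rs()
for q in mark_of('tongue',W)[:2]: print('tongue',q['point'],q['confidence'])
g=regions_of('cover',W)[0]['region'];a=np.argwhere(g);print('region',a.min(0),a.max(0),[(r,np.where(g[r])[0].min(),np.where(g[r])[0].max()) for r in range(206,300,8) if g[r].any()])
# cover frame at tcp: x'=tool y, y'=tool x, z=-tool z
for pit in(0,.02,.04):
  T=Ro.from_euler('y',pit)
  def f(P): v=T.apply(np.array(P,float)-[-51,0,20])+[0,0,6]; return proj(W,R.apply(np.c_[v[:,1],v[:,0],-v[:,2]])+p)
  print(pit,'tongue tip',f([[73,0,6.5],[73,11,8],[73,-11,8]])[:,::-1].tolist(),'rear corners',f([[60,33,9],[60,-33,9]])[:,::-1].tolist(),'front L',f([[-60,33,9]])[:,::-1].tolist())
E
```

```text
tongue [34.5, 348.8] 0.7
tongue [263.7, 510.3] 0.66
region [204 260] [322 515] [(206, np.int64(261), np.int64(499)), (214, np.int64(260), np.int64(499)), (222, np.int64(260), np.int64(497)), (230, np.int64(260), np.int64(496)), (238, np.int64(260), np.int64(494)), (246, np.int64(261), np.int64(515)), (254, np.int64(262), np.int64(513)), (262, np.int64(266), np.int64(511)), (270, np.int64(267), np.int64(510)), (278, np.int64(267), np.int64(507)), (286, np.int64(267), np.int64(482)), (294, np.int64(267), np.int64(480))]
0 tongue tip [[262.69995342286313, 513.4916236104394], [244.94412618708282, 520.4061030583086], [282.3641553402135, 510.7217563634713]] rear corners [[204.8954602224552, 506.02719167870936], [318.0552437763081, 479.6115839760353]] front L [[205.08038083174668, 262.1067366190593]]
0.02 tongue tip [[260.5418773601774, 509.75633402055666], [242.97008351531065, 516.523381821604], [279.96833014297283, 507.1215980732132]] rear corners [[203.56259547413558, 502.5533252394945], [315.56534162417006, 476.84179393840867]] front L [[205.19204079826616, 261.6459133155794]]
0.04 tongue tip [[258.44675295067304, 506.03790065671296], [241.05467607699447, 512.6614853898371], [277.6411020689159, 503.53372471410637]] rear corners [[202.2672566433819, 499.0882312637218], [313.1382226210541, 474.06298458934947]] front L [[205.30659145590477, 261.1911744999546]]
```

```bash
cat >> h.py <<'E'
def place2(org,yaw,seq,sag=.025,tcp=(-51,.7,14)):
    R0,p0=Rs();C=Ro.from_euler('z',yaw);Rf=down(yaw);org=np.array(org,float)
    for th,sl,li in seq:
        M=C*Ro.from_euler('y',th);piv=org+C.apply([60,0,5])
        p=piv+M.apply(np.array(tcp)-[60,0,5])+M.apply([-sl,0,0])+[0,0,li]
        T=C*Ro.from_euler('y',th-sag)*C.inv()
        print(th,sl,li,np.round(p,1).tolist(),rel(T*Rf,p,R0,p0).tolist())
E
python3 - <<'E'
from h import *
place2([582.5,189.4,64],-.362,[(.2,32,60),(.2,32,20)])
E
```

```text
0.2 32 60 [509.5, 217.8, 166.2] [0.1929, -0.0396, 0.157, 0.1115, -0.0001, -0.0006]
0.2 32 20 [509.5, 217.8, 126.2] [0.1929, -0.0396, 0.257, 0.1115, -0.0001, -0.0006]
```

jog_arm:
  series: "0.06 -0.02 0 0.06 0 0 -1;0.13 -0.04 0.05 0.1115 0 0 -1;0.193 -0.04 0.12 0.1115 0 0 -1;0.193 -0.04 0.2 0.1115 0 0 -1;0.193 -0.04 0.257 0.1115 0 0 -1;0.193 -0.04 0.257 0.1115 0 0 -1;0.193 -0.04 0.257 0.1115 0 0 -1;0.193 -0.04 0.257 0.1115 0 0 -1"

```text
time_s: 37.62
eef_pos: [509.8, 217.9, 127.3]
ee_rot: [-0.072, 0.82, 0.566, -0.049]
force: [-0.0, -0.4, -1.5]
grip_width: 0.104
grip_force: 44.5
```

```bash
python3 - <<'E'
from h import *
s=sense();print(s['time_s'],s['eef_pos'],s['force'])
place2([582.5,189.4,64],-.362,[(.2,32,20),(.2,28,2),(.2,20,2),(.2,14,2),(.2,8,2),(.2,0,2)])
E
```

```text
37.625 [509.82639551 217.94933824 127.3279733 ] [-0.04948101 -0.38215797 -1.50579285]
0.2 32 20 [509.5, 217.8, 126.2] [-0.0007, -0.0002, 0.0028, 0.001, -0.0007, -0.0005]
0.2 28 2 [513.1, 216.4, 107.4] [-0.0007, 0.0175, 0.0474, 0.001, -0.0007, -0.0005]
0.2 20 2 [520.5, 213.6, 105.8] [-0.0007, 0.0375, 0.048, 0.001, -0.0007, -0.0005]
0.2 14 2 [526.0, 211.6, 104.7] [-0.0007, 0.0525, 0.0483, 0.001, -0.0007, -0.0005]
0.2 8 2 [531.5, 209.5, 103.5] [-0.0007, 0.0675, 0.0487, 0.001, -0.0007, -0.0005]
0.2 0 2 [538.8, 206.7, 101.9] [-0.0006, 0.0875, 0.0493, 0.001, -0.0007, -0.0005]
```

jog_arm:
  series: "0 0.0177 0.03 0 0 0 -1;0 0.0177 0.0446 0 0 0 -1;0 0.0177 0.0446 0 0 0 -1;0 0.0257 0.0449 0 0 0 -1;0 0.0377 0.0452 0 0 0 -1;0 0.0477 0.0454 0 0 0 -1;0 0.0527 0.0455 0 0 0 -1;0 0.0577 0.0456 0 0 0 -1;0 0.0577 0.0456 0 0 0 -1"

```text
time_s: 38.75
eef_pos: [527.6, 210.9, 104.2]
ee_rot: [-0.072, 0.82, 0.566, -0.05]
force: [-0.2, -0.4, -0.9]
grip_width: 0.105
grip_force: 44.4
```

```bash
python3 - <<'E'
from h import *
s=sense();print(s['time_s'],s['eef_pos'],s['force'],s['wrist_torque'])
place2([582.5,189.4,64],-.362,[(.2,12,2)])
W=capture('wrist')
for q in mark_of('bail',W)[:1]: print('bail',q['point'],atz(W,q['point'],77.7),q['confidence'])
E
```

```text
38.75 [527.61787726 210.92385821 104.17036276] [-0.2173246  -0.44578165 -0.86362047] [ 0.00068654 -0.04593691 -0.03663658]
0.2 12 2 [527.8, 210.9, 104.3] [0.0, 0.0004, -0.0003, -0.0001, -0.0001, -0.0006]
bail [264.2, 519.2] [641.98088948 168.20192826  77.7       ] 0.77
```

No contact, and the pile hasn't moved. I'll slide on under the bail.

jog_arm:
  series: "0 0.007 0.0002 0 0 0 -1;0 0.014 0.0004 0 0 0 -1;0 0.02 0.0006 0 0 0 -1;0 0.02 0.0006 0 0 0 -1"

```text
time_s: 39.35
eef_pos: [535.0, 208.1, 102.5]
ee_rot: [-0.072, 0.82, 0.566, -0.05]
force: [0.6, 0.2, -1.8]
grip_width: 0.101
grip_force: 44.5
```

jog_arm:
  series: "0 0.005 0.0002 0 0 0 -1;0 0.0095 0.0003 0 0 0 -1;0 0.0095 0.0003 0 0 0 -1"

```text
time_s: 39.72
eef_pos: [538.5, 206.8, 101.8]
ee_rot: [-0.072, 0.82, 0.566, -0.05]
force: [0.3, -0.5, -1.4]
grip_width: 0.103
grip_force: 44.5
```

```bash
python3 - <<'E'
from h import *
s=sense();print(s['time_s'],s['eef_pos'],s['force'],s['wrist_torque'])
place2([582.5,189.4,64],-.362,[(.2,0,2),(.2,0,.7),(.15,0,.7),(.1,0,.7),(.05,0,.7),(.025,0,.5),(0,0,.3),(0,0,-.3)])
W=capture('wrist')
for q in mark_of('bail',W)[:1]: print('bail',q['point'],atz(W,q['point'],77.7),q['confidence'])
E
```

```text
39.725 [538.46515607 206.8225949  101.76515398] [ 0.28580495 -0.47149186 -1.42225305] [-0.04945017 -0.04520875  0.03730934]
0.2 0 2 [538.8, 206.7, 101.9] [0.0, 0.0008, -0.0004, -0.0001, -0.0001, -0.0006]
0.2 0 0.7 [538.8, 206.7, 100.6] [0.0, 0.0014, 0.0028, -0.0001, -0.0001, -0.0006]
0.15 0 0.7 [537.5, 207.2, 95.2] [0.0, 0.0003, 0.0167, -0.0319, -0.0001, -0.0006]
0.1 0 0.7 [536.4, 207.6, 89.7] [-0.0, -0.0002, 0.0306, -0.0638, -0.0001, -0.0006]
0.05 0 0.7 [535.6, 207.9, 84.2] [-0.0, 0.0001, 0.0445, -0.0956, -0.0001, -0.0006]
0.025 0 0.5 [535.3, 208.0, 81.3] [-0.0, 0.0006, 0.0519, -0.1115, -0.0, -0.0006]
0 0 0.3 [535.1, 208.1, 78.3] [-0.0, 0.0012, 0.0594, -0.1274, -0.0, -0.0006]
0 0 -0.3 [535.1, 208.1, 77.7] [-0.0, 0.0015, 0.0608, -0.1274, -0.0, -0.0006]
bail [263.7, 495.1] [641.20885454 168.91835701  77.7       ] 0.88
```

jog_arm:
  series: "0 0.0014 0.0028 0 0 -0.0003 -1;0 0.0003 0.0167 -0.032 0 -0.0006 -1;0 -0.0002 0.0306 -0.0638 0 -0.0006 -1;0 0.0001 0.038 -0.08 0 -0.0006 -1;0 0.0001 0.0445 -0.0956 0 -0.0006 -1;0 0.0001 0.0445 -0.0956 0 -0.0006 -1"

```text
time_s: 40.58
eef_pos: [535.3, 208.0, 84.2]
ee_rot: [-0.01, 0.823, 0.568, -0.007]
force: [-0.9, -1.2, -1.5]
grip_width: 0.107
grip_force: 44.4
```

```bash
python3 - <<'E'
from h import *
s=sense();print(s['time_s'],s['eef_pos'],s['force'],s['wrist_torque'])
place2([582.5,189.4,64],-.362,[(.05,0,.7),(.025,0,.5),(0,0,.3),(0,0,-.3)])
W=capture('wrist')
for q in mark_of('bail',W)[:1]: print('bail',q['point'],atz(W,q['point'],77.7),q['confidence'])
E
```

```text
40.575 [535.31262549 208.03176134  84.19811433] [-0.92774229 -1.21188085 -1.50193139] [-0.05071361  0.06294369 -0.02047393]
0.05 0 0.7 [535.6, 207.9, 84.2] [-0.0, 0.0008, -0.0001, -0.0002, 0.0, 0.0001]
0.025 0 0.5 [535.3, 208.0, 81.3] [-0.0, 0.0002, 0.0073, -0.0161, 0.0, 0.0001]
0 0 0.3 [535.1, 208.1, 78.3] [-0.0, -0.0003, 0.0148, -0.032, 0.0, 0.0001]
0 0 -0.3 [535.1, 208.1, 77.7] [-0.0, -0.0003, 0.0163, -0.032, 0.0, 0.0001]
bail [269.3, 503.1] [643.31564556 165.25716366  77.7       ] 0.8
```

jog_arm:
  series: "0 0 0.0037 -0.008 0 0 -1;0 0 0.0073 -0.0161 0 0 -1;0 0 0.011 -0.024 0 0 -1;0 0 0.0148 -0.032 0 0 -1;0 0 0.0165 -0.032 0 0 -1;0 0 0.0165 -0.032 0 0 -1"

```text
time_s: 41.42
eef_pos: [535.5, 208.0, 78.3]
ee_rot: [0.01, 0.823, 0.568, 0.007]
force: [-2.1, -0.2, 5.7]
grip_width: 0.101
grip_force: 45.3
```

```bash
python3 - <<'E'
from h import *
s=sense();print(s['time_s'],s['eef_pos'],s['force'],s['wrist_torque'])
W=capture('wrist')
for l in('bail','tongue'):
  for q in mark_of(l,W)[:1]: print(l,q['point'],atz(W,q['point'],77.7 if l=='bail' else 70.5),q['confidence'])
E
```

```text
41.425 [535.45345334 208.04502236  78.31062356] [-2.08475964 -0.17855594  5.69463816] [-0.11615292  0.49043784  0.01374544]
tongue [262.9, 510.6] [652.20741511 161.67531207  70.5       ] 0.66
```

```bash
python3 - <<'E'
from h import *
R,p=Rs();d=np.array([-.9352,.3541,0])
for k in(6,12,18): print(k,rel(R,p+k*d))
E
```

```text
6 [-0.     -0.015  -0.0004  0.      0.      0.    ]
12 [-0.     -0.03   -0.0008  0.      0.      0.    ]
18 [-0.     -0.045  -0.0012  0.      0.      0.    ]
```

jog_arm:
  series: "0 -0.004 -0.001 0 0 0 -1;0 -0.009 -0.0012 0 0 0 -1;0 -0.015 -0.0014 0 0 0 -1;0 -0.021 -0.0015 0 0 0 -1;0 -0.027 -0.0016 0 0 0 -1;0 -0.033 -0.0018 0 0 0 -1;0 -0.039 -0.002 0 0 0 -1;0 -0.045 -0.0022 0 0 0 -1;0 -0.045 -0.0022 0 0 0 -1"

```text
time_s: 42.7
eef_pos: [518.4, 214.5, 78.1]
ee_rot: [0.01, 0.823, 0.568, 0.007]
force: [4.4, -2.2, 1.5]
grip_width: 0.101
grip_force: 44.8
```

```bash
python3 - <<'E'
from h import *
s=sense();print(s['time_s'],s['eef_pos'],s['force'],s['wrist_torque'],s['grip_width'])
W=capture('wrist');S=capture('scene');D=capture('side')
for q in mark_of('bail',W)[:1]: print('bail',q['point'],atz(W,q['point'],77.7),q['confidence'])
for l in('tray_mid','tray_low','oil_bottle'):
  for c in(S,D): print(l,[(q['point'],round(q['confidence'],2)) for q in mark_of(l,c)[:1]])
E
```

```text
42.7 [518.38086598 214.47194412  78.13526449] [ 4.41504196 -2.17164278  1.52884048] [-0.27896477 -0.60132181 -0.05696407] 0.10141721829397769
bail [270.7, 505.7] [627.63239253 170.37348484  77.7       ] 0.76
tray_mid [([210.7, 239.2], 0.91)]
tray_mid [([273.0, 260.2], 0.91)]
tray_low [([216.6, 241.5], 0.86)]
tray_low [([283.0, 261.5], 0.6)]
oil_bottle [([199.4, 233.2], 0.45)]
oil_bottle [([255.0, 217.4], 0.41)]
```

jog_arm:
  series: "0 0.003 0 0 0 0 -1;0 0.0048 0.0005 0 0 0 -1;0 0.0048 0.003 0 0 0 -1;0 0.0048 0.0035 0 0 0 -1;0 0.0048 0.0035 0 0 0 -1"

```text
time_s: 43.82
eef_pos: [519.8, 214.0, 78.2]
ee_rot: [0.01, 0.823, 0.568, 0.007]
force: [-5.7, -0.3, 19.1]
grip_width: 0.101
grip_force: 47.2
```

jog_arm:
  series: "0 0 -0.002 0 0 0 -1;0 0 -0.002 0 0 0 -0.6;0 0 -0.002 0 0 0 -0.3;0 0 -0.002 0 0 0 -0.2;0 0 -0.002 0 0 0 -0.2;0 0 -0.03 0 0 0 -0.2;0 0 -0.1 0 0 0 -0.2;0 0 -0.2 0 0 0 -0.2;-0.1 0 -0.33 0.016 0 0 -0.2;-0.15 0.08 -0.33 0.016 0 0 -0.2;-0.15 0.08 -0.33 0.016 0 0 -0.2;-0.15 0.08 -0.33 0.016 0 0 -0.2"

```text
time_s: 45.32
eef_pos: [525.5, 147.8, 209.5]
ee_rot: [-0.0, 0.823, 0.568, -0.0]
force: [0.2, 0.0, 0.4]
grip_width: 0.4
grip_force: 0.0
```

```bash
python3 - <<'E'
from h import *
np.set_printoptions(precision=3,suppress=True)
W=capture('wrist');s=sense();print(s['time_s'],s['eef_pos'],s['grip_width'])
for l,z in(('bail',77.7),('tongue',70.5),('tab',97),('cover',64),('tray_mid',32)):
  for q in mark_of(l,W)[:2]: print(l,np.array(q['point']),round(q['confidence'],2),atz(W,q['point'],z))
g=regions_of('cover',W)[0];print(g['confidence']);g=g['region'];
for z in(64,68): print(z,np.array(fit([(W,g)],COVER,567.5,194.3,-.362,z)))
S=capture('scene');D=capture('side')
for l in('tray_mid','tray_low','cover','tab','tongue'):
  o=[]
  for c in(W,S,D):
    m=mark_of(l,c)
    if m and m[0]['confidence']>.5:o.append((c,m[0]['point']))
  if len(o)>1: print(l,len(o),*tri(o))
save(W,'w9')
E
```

```text
45.375 [525.396 148.036 209.394] 0.39624586586128946
bail [128.  385.2] 0.75 [630.037 173.063  77.7  ]
bail [191.4 522. ] 0.47 [729.951  76.421  77.7  ]
tongue [129.  386.9] 0.97 [633.186 170.423  70.5  ]
tab [130.7 240.4] 0.77 [518.364 214.736  97.   ]
0.98
64 [565.87  195.499  -0.364   0.036]
68 [566.233 195.38   -0.362   0.061]
tray_mid 2 [568.397 191.732  29.01 ] [np.float64(0.4634825813157728), np.float64(0.4634825813156654)]
tray_low 2 [568.453 196.193   5.481] [np.float64(3.302869311509984), np.float64(3.302869311510084)]
cover 2 [567.274 196.006  68.176] [np.float64(1.9435713378374107), np.float64(1.9435713378372008)]
tab 3 [521.721 212.619  97.708] [np.float64(3.885983986812831), np.float64(3.1047294348839993), np.float64(1.4610670429890276)]
tongue 3 [632.686 170.122  68.942] [np.float64(0.9055235301260498), np.float64(4.747626060610522), np.float64(3.9786522484475917)]
```

```bash
python3 - <<'E'
from h import *
np.set_printoptions(precision=2,suppress=True)
W=capture('wrist');g=regions_of('cover',W)[0]['region']
for z in(58,61,63,64,65,67,70):
  f=fit([(W,g)],COVER,566,195.4,-.362,z);print(z,np.array(f))
I=lambda x:x+95; J=lambda y:y+70
r=rect(W,77.7,567.5,194.6,-.362)
for y in(-20,-14,-8,0,8,14,20): print('z77.7 y',y,'x 54..80',r[J(y)-1:J(y)+2,I(54):I(81)].mean(0).astype(int).tolist())
r=rect(W,73,566,195.4,-.362)
for x in(-40,0,40): print('plate x',x,'y 26..40',r[J(26):J(41),I(x)-2:I(x)+3].mean(1).astype(int).tolist(),'y -26..-40',r[J(-40):J(-25),I(x)-2:I(x)+3].mean(1).astype(int)[::-1].tolist())
for y in(-25,25): print('plate y',y,'x -52..-68',r[J(y)-2:J(y)+3,I(-68):I(-51)].mean(0).astype(int)[::-1].tolist(),'x 52..68',r[J(y)-2:J(y)+3,I(52):I(69)].mean(0).astype(int).tolist())
E
```

```text
58 [565.48 195.5   -0.36   0.04]
61 [565.68 195.34  -0.36   0.03]
63 [565.66 195.52  -0.37   0.04]
64 [565.35 195.57  -0.37   0.04]
65 [565.53 195.72  -0.36   0.05]
67 [565.04 196.04  -0.36   0.06]
70 [565.93 195.65  -0.36   0.08]
z77.7 y -20 x 54..80 [157, 155, 154, 158, 152, 150, 148, 141, 136, 148, 166, 175, 176, 181, 182, 180, 177, 175, 173, 172, 171, 170, 171, 173, 175, 176, 178]
z77.7 y -14 x 54..80 [157, 157, 153, 146, 110, 95, 116, 148, 143, 145, 171, 180, 170, 168, 172, 168, 167, 168, 171, 173, 175, 176, 176, 176, 175, 176, 178]
z77.7 y -8 x 54..80 [157, 156, 149, 148, 156, 158, 147, 117, 111, 141, 175, 181, 166, 153, 155, 159, 164, 162, 157, 160, 163, 167, 174, 176, 177, 177, 178]
z77.7 y 0 x 54..80 [157, 156, 150, 150, 157, 157, 142, 119, 113, 142, 175, 182, 166, 153, 154, 157, 165, 171, 173, 174, 175, 176, 178, 178, 179, 178, 179]
z77.7 y 8 x 54..80 [157, 155, 148, 149, 157, 157, 148, 116, 108, 141, 175, 182, 166, 154, 155, 156, 165, 166, 163, 165, 166, 171, 175, 176, 175, 175, 173]
z77.7 y 14 x 54..80 [157, 157, 155, 161, 141, 153, 174, 172, 144, 146, 174, 182, 170, 171,
[... 426 characters left out ...]
8, 98, 95, 95, 109, 114, 115, 114, 114, 110, 103] y -26..-40 [95, 95, 95, 95, 95, 94, 96, 112, 119, 117, 116, 118, 120, 121, 120]
plate x 40 y 26..40 [157, 158, 158, 158, 158, 158, 148, 120, 115, 118, 116, 126, 158, 175, 180] y -26..-40 [99, 100, 99, 100, 99, 100, 120, 163, 175, 171, 166, 172, 181, 181, 179]
plate y -25 x -52..-68 [93, 93, 93, 93, 93, 94, 93, 94, 108, 132, 146, 152, 163, 168, 154, 121, 109] x 52..68 [157, 157, 157, 157, 157, 157, 156, 155, 168, 178, 181, 183, 184, 184, 185, 185, 186]
plate y 25 x -52..-68 [97, 96, 97, 97, 97, 97, 97, 94, 102, 112, 111, 109, 107, 107, 106, 105, 103] x 52..68 [158, 158, 158, 158, 157, 157, 156, 156, 170, 176, 178, 175, 170, 172, 175, 178, 180]
```

```bash
python3 -c "
from rig import *
print(finish_job())"
```

```text
the job is handed in; nothing more can be done
None
```

The job is handed in: by camera measurement the top tray is seated and level on the stage, and the cover is back on the middle tray with its tongue under the bail; my first try at refitting the cover pushed the pile about 16 mm, and I dragged it back, the middle tray to within about 1 mm of its start and the low tray's final position not measured closely.

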